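# Put away valve caps and tire levers in the tackle case

## Task

Put the bench's small stuff away in the open clear case, like with like: one compartment already holds a brass valve cap and the other a tire lever, and which is which changes. Pour the caps from the black cup into the compartment with the cap, lay every tire lever that is out on the bench in the compartment with the lever, and stand the empty cup upright on the bench again. Last of all shut the case's lid fully (leave the latches alone), and do not disturb the headlamp, the pump or the rasp.

Things in the scene. Friction and masses are not known exactly. Their poses are not given: they have to be found in the camera images.
- case: Clear plastic tackle case fixed to the bench, outside 170 (x) by 250 (y) by 50 mm high, walls and floor 4 mm. Origin: centre of its underside; x points away from the robot to the hinge side, y to its left. A divider 4 mm thick, 43 mm high above the bench, runs along x through the middle: two compartments, each 162 (x) by 119 (y) mm inside, centred at y = +61 and -61 mm.
- comp_left (a point): Centre of the inner floor of the left (+y) compartment, 4 mm above the bench; axes as the case.
- comp_right (a point): Centre of the inner floor of the right (-y) compartment, 4 mm above the bench; axes as the case.
- lid (a joint): Angle of the lid's hinge, rad: 0 = fully shut, grows as it opens, stop at 1.9; open at 1.55 to 1.75 at the start. A stiff friction hinge (0.15 N m): the lid stays where it is left. It closes when its outer face is pushed towards the robot and then down, 1 to 2 N near the free edge; no handle needed.
- lid_hinge (a point): Middle of the lid's hinge line, along the case's y axis on top of the far wall (85 mm from the case's centre, 50 mm above the bench). Its axes turn with the lid: x from the free edge towards the hinge, y along the hinge, z out of the outer face. The lid's underside passes through the hinge line.
- lid_edge (a point): Middle of the lid's free edge on its outer face, 170 mm from the hinge line. The lid is a flat clear plate, 170 by 250 mm, 6 mm thick, grey edging, no handle; two black latch tabs 32 mm wide at this edge, 70 mm either side of the middle.
- cup: Black plastic cup, 60 mm high, outside diameter 48 mm at the foot growing evenly to 68 mm at the rim (58 mm at half height), wall 3 mm, floor 4 mm, 60 g. Origin: centre of its underside; z up its axis. Holds the loose caps at the start.
- cup_rim (a point): Centre of the cup's mouth, 60 mm above its underside.
- cap1: Loose brass valve cap, a stub 14 mm in diameter and 12 mm long with a 11 mm wide, 3 mm high crown on it, 15 mm overall, 12 g. Origin: centre of its wide flat end; z along it. In the cup at the start; 3 to 5 of the five are there, the others are absent (None).
- cap2: Loose brass valve cap, a stub 14 mm in diameter and 12 mm long with a 11 mm wide, 3 mm high crown on it, 15 mm overall, 12 g. Origin: centre of its wide flat end; z along it. In the cup at the start; 3 to 5 of the five are there, the others are absent (None).
- cap3: Loose brass valve cap, a stub 14 mm in diameter and 12 mm long with a 11 mm wide, 3 mm high crown on it, 15 mm overall, 12 g. Origin: centre of its wide flat end; z along it. In the cup at the start; 3 to 5 of the five are there, the others are absent (None).
- cap4: Loose brass valve cap, a stub 14 mm in diameter and 12 mm long with a 11 mm wide, 3 mm high crown on it, 15 mm overall, 12 g. Origin: centre of its wide flat end; z along it. In the cup at the start; 3 to 5 of the five are there, the others are absent (None).
- cap5: Loose brass valve cap, a stub 14 mm in diameter and 12 mm long with a 11 mm wide, 3 mm high crown on it, 15 mm overall, 12 g. Origin: centre of its wide flat end; z along it. In the cup at the start; 3 to 5 of the five are there, the others are absent (None).
- stored_cap: A brass valve cap just like the loose ones, standing in one compartment of the case from the start: it marks the caps' compartment.
- lever1: Blue plastic tire lever lying flat on the bench, 115 mm long (along x), 18 mm wide, 9 mm thick, a thinner hooked nose at its +x end, 30 g. Origin: centre of its underside. 2 or 3 of the three are there, the others are absent (None).
- lever2: Blue plastic tire lever lying flat on the bench, 115 mm long (along x), 18 mm wide, 9 mm thick, a thinner hooked nose at its +x end, 30 g. Origin: centre of its underside. 2 or 3 of the three are there, the others are absent (None).
- lever3: Blue plastic tire lever lying flat on the bench, 115 mm long (along x), 18 mm wide, 9 mm thick, a thinner hooked nose at its +x end, 30 g. Origin: centre of its underside. 2 or 3 of the three are there, the others are absent (None).
- stored_lever: A tire lever just like the others, lying along x in the other compartment from the start, nearer the outer wall: it marks the levers' compartment.
- headlamp: Yellow push-button headlamp, 46 by 70 by 40 mm, standing on the bench; not to be disturbed. Origin: centre of its underside.
- pump: Aluminium mini pump, 205 mm long along y, 23 mm thick, lying on the bench; not to be disturbed. Origin: near the middle of its underside.
- rasp: Steel rasp with a wooden handle, 270 mm long along y, lying on the bench beyond the case; not to be disturbed. Origin: near the middle of its underside.
Things that resemble listed ones, but are neither listed nor needed, are in the scene too. Of the things that look like the cup, the middle-sized one is meant.

How it is judged:
By the outcome, as a careful person would: the job done as asked, in the order asked, and still so for the second after the job is handed in, with the robot touching nothing.
Of cap1, cap2, cap3, cap4, cap5 only 3 to 5 are there at a start; the rules pass over those that are not, and their reading is None.
Of lever1, lever2, lever3 only 2 to 3 are there at a start; the rules pass over those that are not, and their reading is None.
At some moment in a run one of lever1, lever2, lever3, cup may be knocked a few centimetres aside while the robot is not near it.
Once in a run the grip may slacken for a moment while it holds something.
It also fails if it takes over 208 s, if anything falls off the work surface, if the arm or the gripper's body presses on something with over 40 N, if the wrist force passes 120 N, or if a joint passes its speed limit or range.

## Robot

A 6-joint arm with a two-finger parallel gripper is mounted at the origin on the work surface. World frame = base frame: x ahead of the robot, y to its left, z up, the work surface at z = 0. Lengths are in m, angles in degrees, forces in N, time in s.
With the tool pointing down it reaches from about 0.3 to 0.75 m from the base axis. Payload 8.5 kg.
Tool frame: the origin (TCP) lies at the very end of the fingers, on their centre line; the grasp point (between the pads) lies 19 mm behind it (env.grip_point_offset is the distance from the TCP to the grasp point, in m); z points along the fingers, y is the direction in which the jaws open and shut (so a half turn about z gives the same grasp; the last joint's range is limited). The gripper opens to 85 mm and grips with 20 to 120 N. Pads are 22 mm wide; open, the fingers measure 114 mm over their backs; the gripper's body (76 mm by 85 mm) begins 54 mm behind the grasp point. The pads swing forward as they close: fully open they stand 13 mm farther back than shut.
Start: joints at [-80.117, 21.807, 74.336, -0, 83.858, -12.336], TCP at [0.208, -0.509, 0.231] pointing down, gripper open.
Joint ranges: [-178.18, 178.18], [-50.72, 133.34], [12.68, 142.11], [-81.47, 261.47], [9.98, 163.14], [-165.26, 165.26]. Speed limits (degrees/s): [136.94, 136.94, 180, 180, 180, 180].

## Interface

Orientations are given as a 3x3 rotation matrix whose columns are the frame's x, y, z axes.
In Python, from rig import env gives the robot as it stands.
- The arm moves only by the tool move_arm, never from a script. Its argument "moves" is a list of rows, each a list of 4 numbers: the shift along the tool's x, y, z in mm, then the turn about the tool's z in rad. In form: [[tx, ty, tz, spin], ...]. A call has 1 to 20 rows; each row is the pose to reach, as a shift and turn from the pose commanded when the call began, along the tool's axes at that moment; what a row does not reach only later rows make up. A row lasts 1/10 s, in which the tool goes at most 50 mm and 8.59 degrees, less where a joint would pass 70% of its speed; a pose out of reach is approached as far as the arm can. A call with a gripper value outside its range is refused whole. "grip" is the closure, from 0 (fully open) to 1 (shut), set as the call begins (left out, the last holds). The fingers move at their own pace and stop on an object; "grip_force" is the grip in N (left out, the last holds). Time passes only in rows, so rows that repeat a pose let the fingers close. It gives the time, the measured TCP pose, the force and the opening at its end, in the units of the state.
- env.observe(): the state, without advancing time (a new reading comes with each control period).
- env.get_image(name): name is "scene" or "top" or "wrist"; returns the picture (420x560x3 uint8, red, green, blue); there is no depth.
- env.get_calibration(name): a dict with "fovy" (degrees; the focal length in pixels is half the picture's height over the tangent of half this angle, whatever the lens; pixels are square), "cx", "cy" (the principal point, pixels), "extrinsics" (4x4, takes a point from world to camera coordinates); the wrist camera has in their place "tool_from_camera" (4x4, takes a point from camera to tool coordinates, whose origin is the TCP and whose axes are the flange's). Camera axes: x right, y up, looking along -z (the intrinsics and any distortion apply to the point x, -y, -z); pixel columns grow to the right and rows downward; lengths in m; the calibration is good to about 2 mm. A picture is of the moment at which its call begins: read the wrist's pose just before it. get_calibration takes no time and is no camera call.
- env.close_job(): hands the job in, once; it reports no verdict.
Trained networks look in the newest picture that a camera, given by its name, has taken for a name from the list of things; names that differ only in an ending like _2 or _b are one class to them, and where a whole thing is asked for, a point or a joint stands for the part that bears it (a point fixed in the world has none). Each returns a list of dicts, best first, with "conf" (0 to 1); they miss things now and then, are a little off and sometimes report something else, mostly with a low value. They report only what shows in the picture. A call takes as long as a camera call. They do not tell look-alikes from the thing itself.
- env.silhouettes(camera, name): "region" (420x560 bool, what is visible of it) and "point" ([row, column] in pixels, amid what is visible of it).
- env.tip_of(camera, name): "point" ([row, column] in pixels: a listed point, or the origin of a listed thing).
The state is a dict: "time_s": time; "q": joint angles; "qvel": joint speeds; "joint_efforts": joint torques, N m; "position": TCP position; "tool_rot": TCP orientation; "ft_force": force on the tool from outside, world axes, zero at the start; "wrist_torque": the same for the moment, N m; "grip_width": finger opening in m.
Only numpy, scipy, OpenCV 4.12 (cv2) and the standard library are available. Lean on these libraries where they do the work, as an engineer would, in place of code of your own. Each camera call takes 0.05 s, during which the arm holds its last target.

## Working session

There is one attempt and no reset: what is moved stays moved. The work goes in short steps, Python scripts to look and compute and a tool call to move; the robot and the scene stay as the last step left them, time stands still between calls to the robot, and variables do not carry over. Pictures are saved under pics/ and viewed, and the job is handed in when it is done.

Besides the shell and the picture viewer there is one more tool, called by a JSON object that holds its "api" and its "payload". move_arm: Moves the arm, as the interface text tells. Its arguments: {"type":"object","properties":{"moves":{"type":"array"},"grip":{"type":"number"},"grip_force":{"type":"number"}},"required":["moves"]}

```bash
ls; mkdir -p pics
python3 - <<'E'
from rig import env
import cv2
o=env.observe(); print({k:o[k] for k in('time_s','position','tool_rot','grip_width','ft_force')})
for n in('scene','top','wrist'):
    im=env.get_image(n); cv2.imwrite(f'pics/{n}0.png',im[:,:,::-1]); print(n,env.get_calibration(n))
E
```

```text
pics
{'time_s': 0.0, 'position': array([ 0.20795086, -0.50884138,  0.2306768 ]), 'tool_rot': array([[ 9.25729021e-01,  3.78187408e-01, -2.52441758e-04],
       [ 3.78187339e-01, -9.25727836e-01,  1.51996811e-03],
       [ 3.41140439e-04, -1.50254887e-03, -9.99998813e-01]]), 'grip_width': 0.08558947889418336, 'ft_force': array([-0.40128326,  0.27706643,  0.67090094])}
scene {'fovy': 50.73561391088374, 'cx': 276.55206804654387, 'cy': 206.21714818322204, 'extrinsics': array([[-0.48330153,  0.87535491, -0.01316851,  0.24134251],
       [-0.58226026, -0.31017249,  0.75150916,  0.31258326],
       [ 0.65375272,  0.37087303,  0.65959122, -1.40855216],
       [ 0.        ,  0.        ,  0.        ,  1.        ]])}
top {'fovy': 52.65064589343125, 'cx': 275.79610516060427, 'cy': 206.152279136871, 'extrinsics': array([[-0.02226744, -0.99971808, -0.00824143,  0.04948742],
       [ 0.99648183, -0.02286006,  0.08063109, -0.61333327],
       [-0.08079676, -0.00641699,  0.99670994, -0.98718973],
       [ 0.        ,  0.        ,  0.        ,  1.        ]])}
wrist {'fovy': 65.47223094652544, 'cx': 276.45549373929134, 'cy': 213.86428559584934, 'tool_from_camera': array([[ 4.01586008e-04,  9.52720831e-01,  3.03846765e-01,
         7.81988819e-02],
       [ 9.99999914e-01, -3.51756876e-04, -2.18728248e-04,
        -1.59366133e-04],
       [-1.01506769e-04,  3.03846827e-01, -9.52720891e-01,
        -1.41298223e-01],
       [ 0.00000000e+00,  0.00000000e+00,  0.00000000e+00,
         1.00000000e+00]])}
```

View pics/top0.png

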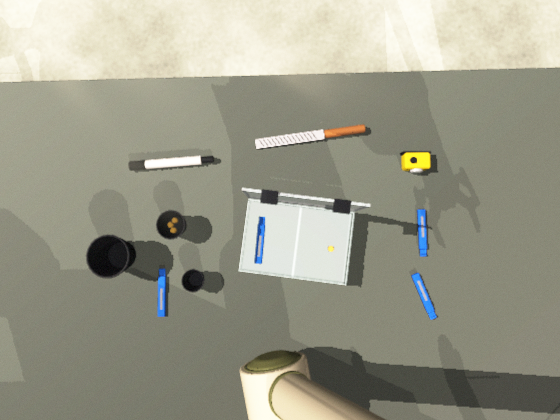

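View pics/scene0.png

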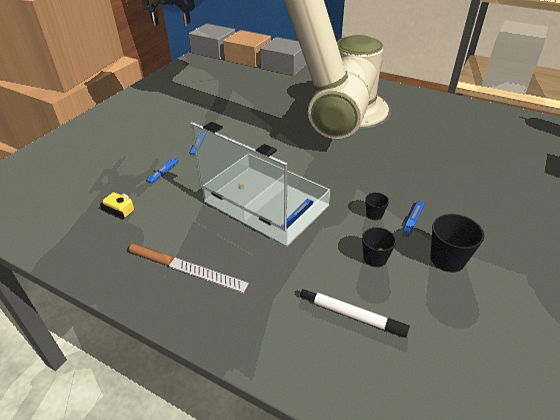

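View pics/wrist0.png

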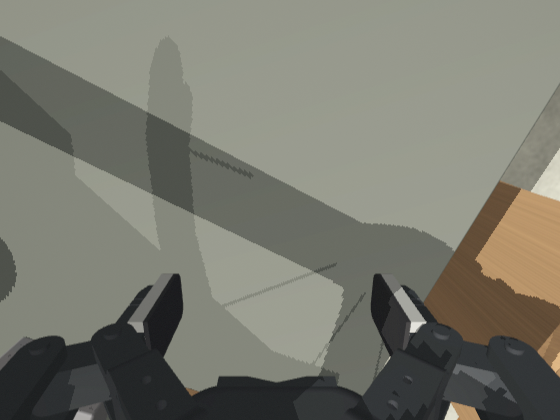

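Candidates for the cup in the top view are the large cup (257,110), the middle one (225,171, brass inside) and the small one (281,193), given as (row,col). The description picks (225,171). Levers are at (293,162), (232,422) and (296,425). The stored lever is in the left compartment (240,260) and the cap is in the right one (249,331).

```bash
cat > h.py <<'E'
from rig import env
import numpy as np, cv2
np.set_printoptions(precision=4,suppress=True)
def cam(n):
    c=env.get_calibration(n); f=210/np.tan(np.radians(c['fovy'])/2)
    if n=='wrist':
        o=env.observe(); T=np.eye(4); T[:3,:3]=o['tool_rot']; T[:3,3]=o['position']
        W=T@c['tool_from_camera']
    else: W=np.linalg.inv(c['extrinsics'])
    return f,c['cx'],c['cy'],W
def world(n,rc,z,C=None):
    f,cx,cy,W=C or cam(n); r,c=rc
    d=W[:3,:3]@np.array([(c-cx)/f,-(r-cy)/f,-1.]); p=W[:3,3]
    return p+d*(z-p[2])/d[2]
def pix(n,P,C=None):
    f,cx,cy,W=C or cam(n); v=W[:3,:3].T@(np.asarray(P)-W[:3,3])
    return np.array([cy-f*v[1]/-v[2],cx+f*v[0]/-v[2]])
def snap(n,fn=None,crop=None,s=1):
    C=cam(n); im=env.get_image(n)
    if fn:
        j=im[:,:,::-1]
        if crop: a,b,c,d=crop; j=j[a:b,c:d]
        if s!=1: j=cv2.resize(j,None,fx=s,fy=s,interpolation=cv2.INTER_CUBIC)
        cv2.imwrite(f'pics/{fn}.png',j)
    return im,C
def axis(reg,n,z,C):
    # world centre and yaw of region on plane z
    pts=np.argwhere(reg)
    w=np.array([world(n,p,z,C)[:2] for p in pts.astype(float)])
    (cx,cy),(w_,h_),a=cv2.minAreaRect((w*1000).astype(np.float32))
    m=w.mean(0); u,s,vt=np.linalg.svd(w-m); 
    return np.array([cx,cy])/1000,m,np.degrees(np.arctan2(vt[0,1],vt[0,0])),sorted((w_,h_))
def st():
    o=env.observe(); R=o['tool_rot']; print('t',o['time_s'],'p',o['position'],'yaw',np.degrees(np.arctan2(R[1,0],R[0,0])),'w',o['grip_width'],'F',o['ft_force'],'q',o['q']); return o
E
python3 - <<'E'
from h import *
im,C=snap('top','topc',(180,330,60,460),2)
for n,z in(('lever1',.009),('cup',.0),('case',.0),('lid',.05),('cap1',.01),('headlamp',.02),('pump',.02),('rasp',.01)):
    for d in env.silhouettes('top',n):
        print(n,round(d['conf'],2),np.round(d['point']),*axis(d['region'],'top',z,C),d['region'].sum())
for n,z in(('comp_left',.004),('comp_right',.004),('cup_rim',.06),('cup',0),('lid_hinge',.05),('lid_edge',.2),('case',0),('lever1',0)):
    for d in env.tip_of('top',n): print(n,round(d['conf'],2),d['point'],world('top',d['point'],z,C))
st()
E
```

```text
lever1 0.88 [298. 422.] [ 0.3933 -0.31  ] [ 0.3936 -0.3096] -159.63122896396973 [21.076862335205078, 115.58203125] 416
lever1 0.87 [291. 165.] [0.4141 0.3144] [0.412  0.3135] 179.5285607085174 [19.08449363708496, 113.35997772216797] 385
lever1 0.73 [231. 419.] [ 0.5431 -0.3117] [ 0.5448 -0.3126] 179.81037153226833 [21.931833267211914, 110.44953918457031] 369
cup 0.83 [254. 109.] [0.5044 0.4446] [0.5042 0.4429] -83.80002292657511 [106.45291900634766, 113.2738037109375] 1677
cup 0.71 [279. 192.] [0.441  0.2408] [0.441  0.2412] -93.77271054624335 [50.611328125, 51.45642852783203] 394
cup 0.65 [224. 169.] [0.5768 0.2943] [0.5775 0.2949] -96.40851354404951 [69.82754516601562, 70.11853790283203] 609
cup 0.53 [234. 298.] [ 0.5408 -0.0232] [ 0.5428 -0.0184] -97.29406764013237 [208.4726104736328, 313.3955078125] 9013
case 0.79 [235. 299.] [ 0.5412 -0.0212] [ 0.5424 -0.0178] -99.15913706925751 [204.4617462158203, 310.7082214355469] 8730
case 0.6 [138. 306.] [ 0.788  -0.0521] [ 0.7877 -0.0479] -82.9123960017792 [24.82744789123535, 273.60809326171875] 1007
lid 0.67 [201. 305.] [ 0.6214 -0.0321] 
[... 1159 characters left out ...]
0.0291  0.05  ]
lid_hinge 0.29 [237.6, 271.1] [0.5396 0.0479 0.05  ]
lid_hinge 0.23 [231.8, 419.6] [ 0.5453 -0.295   0.05  ]
lid_edge 0.8 [193.3, 306.4] [ 0.6242 -0.0265  0.2   ]
lid_edge 0.49 [210.7, 302.4] [ 0.5899 -0.0177  0.2   ]
case 0.97 [239.4, 294.2] [ 0.5343 -0.0071  0.    ]
case 0.41 [290.2, 162.7] [0.4194 0.3129 0.    ]
case 0.29 [223.2, 171.0] [0.5804 0.2924 0.    ]
lever1 0.88 [291.0, 167.1] [0.4172 0.3022 0.    ]
lever1 0.88 [293.2, 423.3] [ 0.3989 -0.3131  0.    ]
lever1 0.82 [229.5, 421.0] [ 0.5514 -0.3152  0.    ]
t 1.0 p [ 0.208  -0.5092  0.2313] yaw 22.21889343504142 w 0.08526480820552695 F [-0.0138  0.6523  0.5716] q [-80.1167  21.8085  74.3347  -0.0003  83.8575 -12.3356]
```

View pics/topc.png

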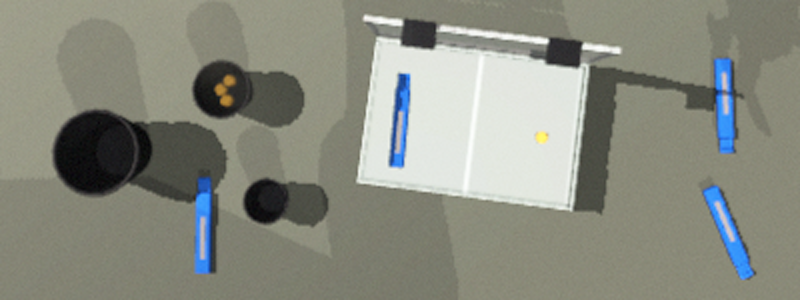

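Run:
```python
from h import *
C=cam('top')
for c,r in((359,182),(573,210),(378,38),(588,65)):
    print(world('top',(180+r/2,60+c/2),.05,C))
print('div',[world('top',(180+r/2,60+c/2),.043,C) for c,r in((466,194),(482,55))])
print('lid edge',[world('top',(180+r/2,60+c/2),.215,C) for c,r in((365,18),(620,49))])
print('cap',world('top',(180+137/2,60+541/2),.01,C))
print('cuprim',world('top',(180+89/2,60+221/2),.06,C))
hsv=cv2.cvtColor(env.get_image('top'),cv2.COLOR_RGB2HSV)
m=cv2.inRange(hsv,(100,120,60),(125,255,255))
n,l,s,cc=cv2.connectedComponentsWithStats(m)
for i in range(1,n):
    if s[i,4]>60: print(cc[i],*axis(l==i,'top',.009,C),s[i,4])
```

```text
[0.4647 0.1222 0.05  ]
[ 0.4276 -0.1223  0.05  ]
[0.6304 0.0975 0.05  ]
[ 0.5933 -0.1456  0.05  ]
div [array([ 0.4478, -0.0006,  0.043 ]), array([ 0.6083, -0.0234,  0.043 ])]
lid edge [array([0.6338, 0.0983, 0.215 ]), array([ 0.5979, -0.1477,  0.215 ])]
cap [ 0.5106 -0.0932  0.01  ]
cuprim [0.5747 0.2783 0.06  ]
[421.8225 232.5266] [ 0.5443 -0.3139] [ 0.544  -0.3138] -179.8353642996667 [20.62143325805664, 113.00810241699219] 338
[260.1653 238.7246] [0.5354 0.0756] [0.5379 0.0751] 173.89594224394975 [15.914029121398926, 110.7964096069336] 236
[161.6783 291.5669] [0.4163 0.3133] [0.4173 0.3128] 179.6554505473267 [16.80564308166504, 113.20232391357422] 314
[424.1467 296.4731] [ 0.3943 -0.3116] [ 0.3925 -0.3117] -159.23542019443647 [20.419029235839844, 113.8221435546875] 334
```

```bash
cat >> h.py <<'E'
EX=np.array([.989,-.148,0]);EY=np.array([.148,.989,0]);C0=np.array([.529,-.012,0])
def case(x,y,z): return C0+EX*x+EY*y+np.array([0,0,z])
def incase(p): d=np.asarray(p)-C0; return np.array([d@EX,d@EY,d[2]])
def go(P,yaw=None):
    o=env.observe(); R=o['tool_rot']; d=np.asarray(P)-o['position']
    y0=np.degrees(np.arctan2(R[1,0],R[0,0])); sp=0
    if yaw is not None: sp=-np.radians((yaw-y0+180)%360-180)
    t=R.T@d*1000
    print('MOVE',np.round(t,1),'spin',round(sp,3),'rows>=',int(max(np.linalg.norm(t)/50,abs(sp)/.15))+1)
E
python3 - <<'E'
from h import *
st(); go((.56,.278,.19),-8.5)
E
```

```text
t 1.05 p [ 0.208  -0.5091  0.2313] yaw 22.21767867132394 w 0.08519662142035053 F [ 0.4145  0.0444 -1.8453] q [-80.1169  21.805   74.3357  -0.001   83.8593 -12.3345]
MOVE [ 623.5 -595.6   41.3] spin 0.536 rows>= 18
```

{"api": "move_arm", "payload": {"moves": [[312, -298, 10, 0.27], [312, -298, 10, 0.27], [312, -298, 10, 0.27], [312, -298, 10, 0.27], [312, -298, 10, 0.27], [312, -298, 10, 0.27], [312, -298, 10, 0.27], [312, -298, 10, 0.27], [623, -596, 41, 0.536], [623, -596, 41, 0.536], [623, -596, 41, 0.536], [623, -596, 41, 0.536], [623, -596, 41, 0.536], [623, -596, 41, 0.536], [623, -596, 41, 0.536], [623, -596, 41, 0.536], [623, -596, 41, 0.536], [623, -596, 41, 0.536], [623, -596, 41, 0.536], [623, -596, 41, 0.536]]}}

```text
time_s: 3.05
position: [0.5591, 0.2785, 0.1898]
tool_rot: [[0.989, -0.147, -0.001], [-0.147, -0.989, -0.0], [-0.001, 0.001, -1.0]]
ft_force: [0.2, 0.8, -0.5]
grip_width: 0.0853
```

Run:
```python
from h import *
st()
im,C=snap('wrist','w1')
for d in env.silhouettes('wrist','cup'): print(d['conf'],d['point'],axis(d['region'],'wrist',.06,C))
for d in env.tip_of('wrist','cup_rim'): print(d['conf'],d['point'],world('wrist',d['point'],.06,C))
for d in env.tip_of('wrist','cup'): print(d['conf'],d['point'],world('wrist',d['point'],.0,C))
```

```text
t 3.05 p [0.5591 0.2785 0.1898] yaw -8.427847542343963 w 0.08532329372213225 F [ 0.2477  0.7753 -0.4817] q [ 15.642   31.0734  65.5606  -0.0133  83.4186 114.0713]
0.74 [294.7, 337.5] (array([0.4627, 0.2371]), array([0.4635, 0.2347]), np.float64(-167.99880749666465), [49.497222900390625, 62.2620735168457])
0.73 [184.7, 275.9] (array([0.5773, 0.2788]), array([0.5771, 0.2784]), np.float64(100.22772611204194), [65.25956726074219, 66.01365661621094])
0.7 [74.5, 526.4] (array([0.6373, 0.0767]), array([0.6351, 0.0735]), np.float64(85.31946332289606), [12.661205291748047, 58.35596466064453])
0.63 [309.9, 262.4] (array([0.4547, 0.3066]), array([0.4563, 0.3065]), np.float64(179.14319276074838), [15.657548904418945, 96.52249145507812])
0.6 [162.8, 269.3] (array([0.5971, 0.2794]), array([0.597 , 0.2793]), np.float64(157.1704222954718), [11.574575424194336, 11.61697769165039])
0.56 [268.0, 125.7] (array([0.5117, 0.4191]), array([0.518, 0.421]), np.float64(115.28862710842017), [90.96634674072266, 126.95266723632812])
0.97 [292.7, 130.7] [0.4937 0.4274 0.06  ]
0.97 [302.6, 339.6] [0.454  0.2334 0.06  ]
0.74 [187.5, 269.8] [0.5749 0.2821 0.06  ]
0.45 [312.4, 262.4] [0.4541 0.3079 0.06  ]
0.86 [280.2, 332.9] [0.444  0.2307 0.    ]
0.67 [170.3, 270.7] [0.5788 0.2817 0.    ]
0.63 [254.4, 163.3] [0.5036 0.4135 0.    ]
0.49 [183.6, 474.5] [0.5343 0.0753 0.    ]
```

View pics/w1.png

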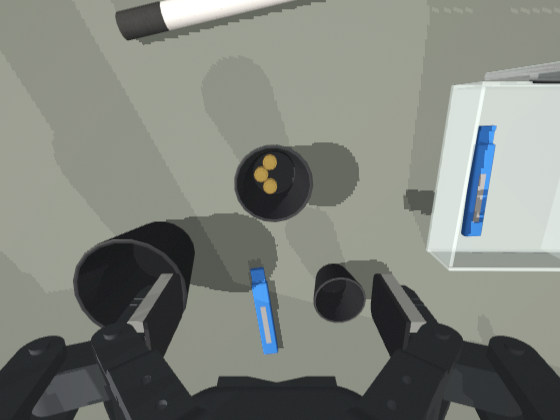

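Three cups show here: large (290,130), middle with three brass caps (183,273) and small (293,340). I'm taking the middle one, which is confirmed by the caps inside it.

Run:
```python
from h import *
print(world('wrist',(183,273.5),.06)); go((.577,.279,.034),-8.5)
```

```text
[0.5783 0.2771 0.06  ]
MOVE [ 17.2  -4.4 156.8] spin -0.001 rows>= 4
```

{"api": "move_arm", "payload": {"moves": [[18, -4, 60, 0], [18, -4, 100, 0], [18, -4, 130, 0], [18, -4, 150, 0], [18, -4, 156, 0], [18, -4, 156, 0], [18, -4, 156, 0]]}}

```text
time_s: 3.95
position: [0.5785, 0.2794, 0.036]
tool_rot: [[0.989, -0.148, 0.002], [-0.148, -0.989, 0.001], [0.002, -0.001, -1.0]]
ft_force: [0.2, -0.4, 0.4]
grip_width: 0.0855
```

{"api": "move_arm", "payload": {"moves": [[0, 0, 0, 0], [0, 0, 0, 0], [0, 0, 0, 0], [0, 0, 0, 0], [0, 0, 0, 0], [0, 0, 0, 0], [0, 0, 0, 0], [0, 0, 0, 0]], "grip": 0.6, "grip_force": 30}}

```text
time_s: 4.75
position: [0.5785, 0.2796, 0.0361]
tool_rot: [[0.989, -0.148, 0.003], [-0.148, -0.989, 0.001], [0.003, -0.001, -1.0]]
ft_force: [-1.2, -1.5, 5.4]
grip_width: 0.0646
```

Run:
```python
from h import *
st()
im,C=snap('wrist','w2'); snap('scene','s2',(150,330,280,520),3)
```

```text
t 4.75 p [0.5785 0.2796 0.0361] yaw -8.489946991381734 w 0.06457419268211147 F [-1.157  -1.485   5.3835] q [ 15.2605  41.3466  73.2514  -0.0146  65.2349 113.7565]
```

View pics/w2.png

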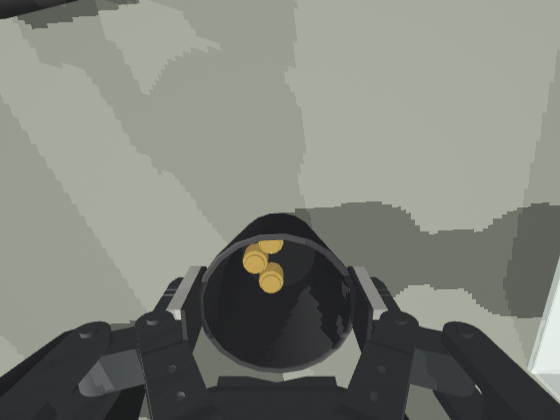

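View pics/s2.png

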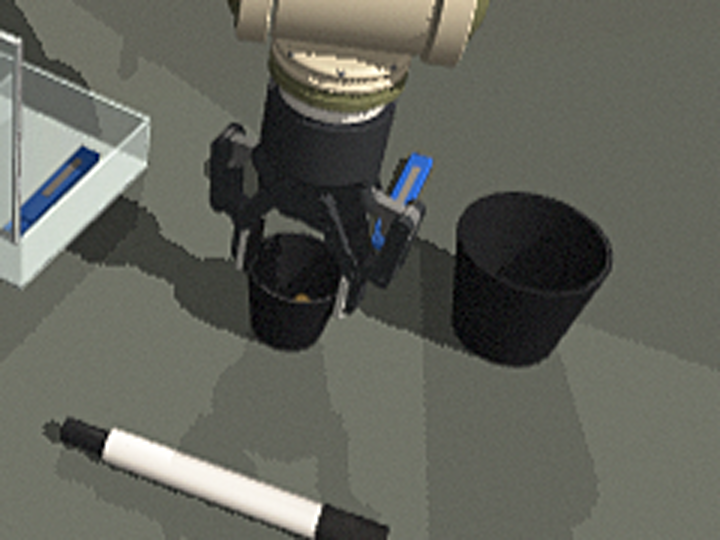

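Run:
```python
from h import *
print(case(-.135,-.061,.15)); go(case(-.135,-.061,.15),-8.5)
```

```text
[ 0.3865 -0.0523  0.15  ]
MOVE [-140.6  356.5 -114.6] spin 0.0 rows>= 9
```

{"api": "move_arm", "payload": {"moves": [[0, 0, -20, 0], [0, 0, -40, 0], [0, 0, -70, 0], [0, 0, -100, 0], [0, 0, -120, 0], [0, 0, -120, 0]], "grip": 0.6, "grip_force": 40}}

```text
time_s: 5.45
position: [0.5788, 0.2799, 0.1579]
tool_rot: [[0.989, -0.147, 0.006], [-0.147, -0.989, 0.002], [0.006, -0.003, -1.0]]
ft_force: [0.5, 0.4, -1.7]
grip_width: 0.0641
```

{"api": "move_arm", "payload": {"moves": [[-141, 357, 5, 0], [-141, 357, 5, 0], [-141, 357, 5, 0], [-141, 357, 5, 0], [-141, 357, 5, 0], [-141, 357, 5, 0], [-141, 357, 5, 0], [-141, 357, 5, 0], [-141, 357, 5, 0], [-141, 357, 5, 0]]}}

```text
time_s: 6.45
position: [0.3852, -0.0529, 0.1489]
tool_rot: [[0.989, -0.15, -0.001], [-0.15, -0.989, 0.001], [-0.001, -0.0, -1.0]]
ft_force: [0.0, 0.9, -0.5]
grip_width: 0.0641
```

Run:
```python
from h import *
o=st(); print(incase(o['position']))
im,C=snap('wrist','w3'); snap('scene','s3',(80,260,150,390),3)
go(case(-.135,-.061,.06))
```

```text
t 6.45 p [ 0.3852 -0.0529  0.1489] yaw -8.606006502426737 w 0.06413080368258922 F [ 0.0304  0.9365 -0.5155] q [-25.4217  11.2239 105.6691   0.0185  63.1486  73.1759]
[-0.1362 -0.0617  0.1489]
MOVE [ 0.8  0.2 89. ] spin 0 rows>= 2
```

View pics/w3.png

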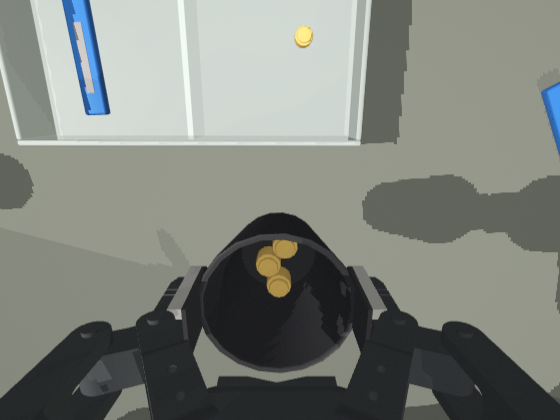

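View pics/s3.png

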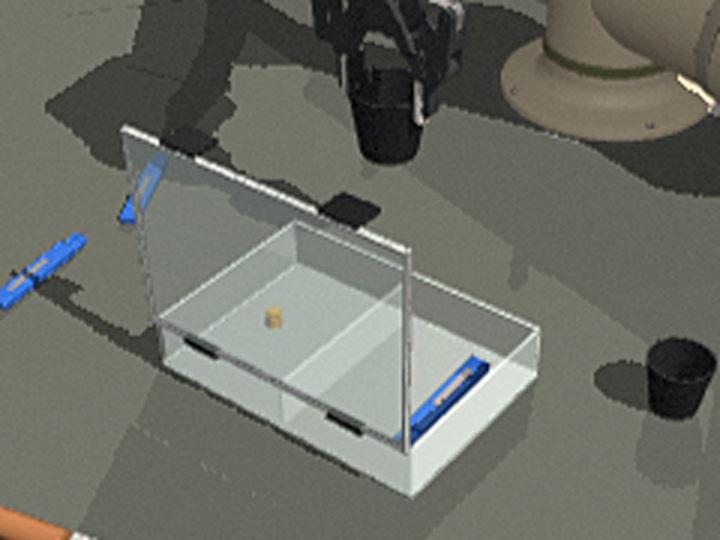

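{"api": "move_arm", "payload": {"moves": [[0, 0, 40, 0], [0, 0, 70, 0], [0, 0, 88, 0], [0, 0, 88, 0], [10, 0, 88, 0], [20, 0, 88, 0], [27, 0, 88, 0], [34, 0, 88, 0], [41, 0, 88, 0], [48, 0, 88, 0], [55, 0, 88, 0], [55, 0, 88, 0]]}}

```text
time_s: 7.75
position: [0.44, -0.0603, 0.0622]
tool_rot: [[0.989, -0.147, -0.001], [-0.147, -0.989, 0.001], [-0.002, -0.001, -1.0]]
ft_force: [-6.8, 3.8, 9.6]
grip_width: 0.064
```

Run:
```python
from h import *
o=st(); print(incase(o['position']))
im,C=snap('wrist','w4'); snap('scene','s4',(80,260,150,390),3)
```

```text
t 7.75 p [ 0.44   -0.0603  0.0622] yaw -8.467976490617069 w 0.0640253793420024 F [-6.7944  3.794   9.6391] q [-23.1557  24.201  104.6692   0.0239  51.2266  75.2974]
[-0.0809 -0.0609  0.0622]
```

View pics/w4.png

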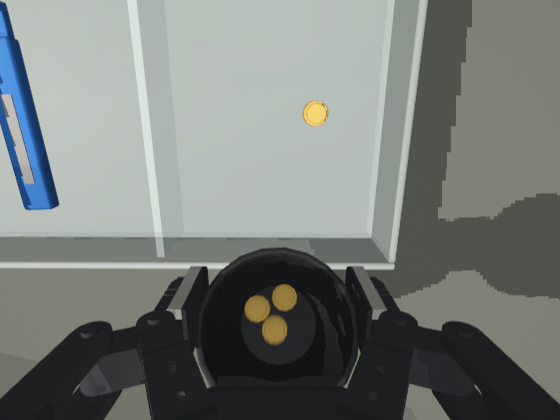

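View pics/s4.png

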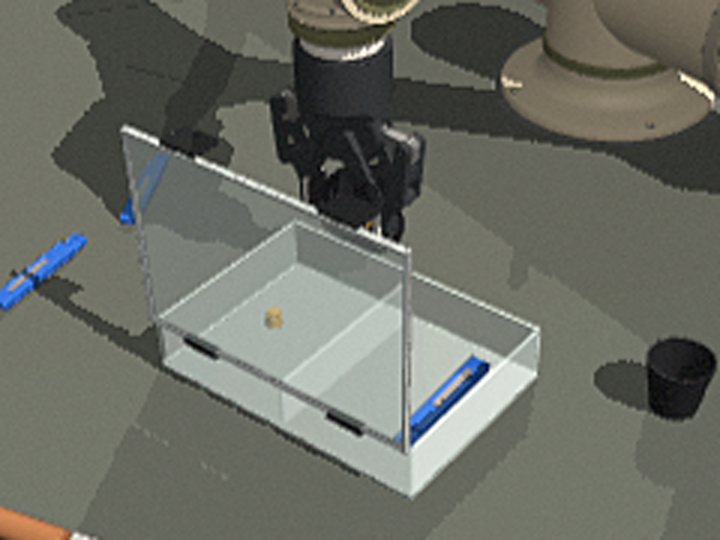

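The cup is pivoting in the grip against the wall (about 25°), and the caps are still inside. I'll keep pushing.

{"api": "move_arm", "payload": {"moves": [[7, 0, 0, 0], [14, 0, 0, 0], [21, 0, 0, 0], [28, 0, 0, 0], [35, 0, 0, 0], [40, 0, 0, 0], [44, 0, 3, 0], [47, 0, 6, 0], [47, 0, 6, 0]]}}

```text
time_s: 8.75
position: [0.4874, -0.0678, 0.0559]
tool_rot: [[0.989, -0.148, 0.001], [-0.148, -0.989, -0.0], [0.001, -0.0, -1.0]]
ft_force: [-1.4, 1.7, 6.2]
grip_width: 0.0638
```

Run:
```python
from h import *
o=st(); print(incase(o['position']))
im,C=snap('wrist','w5'); snap('scene','s5',(80,260,150,390),3)
```

```text
t 8.75 p [ 0.4874 -0.0678  0.0559] yaw -8.496076510532816 w 0.06376982046489846 F [-1.4364  1.7337  6.2255] q [-21.7463  28.2812  97.771    0.0307  53.8801  76.7317]
[-0.0329 -0.0613  0.0559]
```

View pics/w5.png

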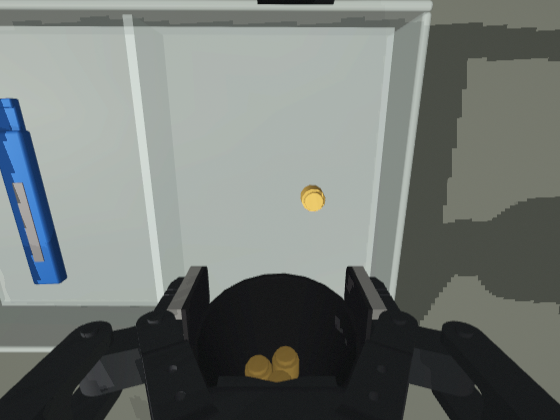

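View pics/s5.png

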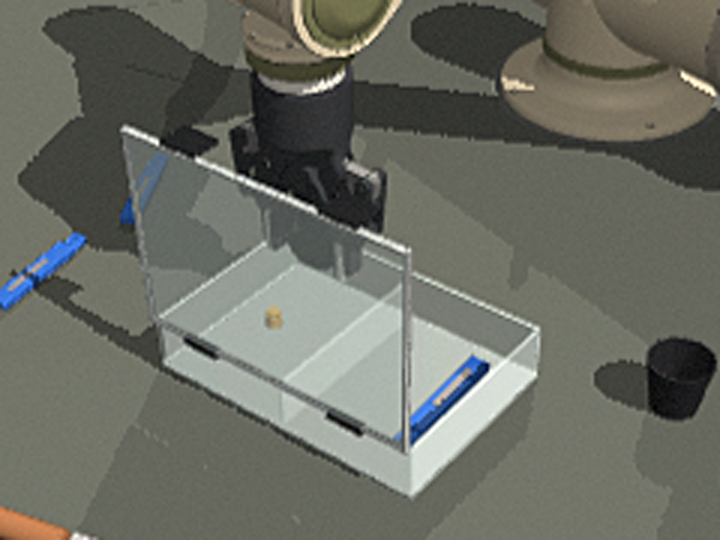

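{"api": "move_arm", "payload": {"moves": [[0, 0, 5, 0], [0, 0, 10, 0], [0, 0, 15, 0], [0, 0, 20, 0], [0, 0, 25, 0], [0, 0, 28, 0], [0, 0, 28, 0], [0, 0, 28, 0]]}}

```text
time_s: 9.65
position: [0.491, -0.0692, 0.0294]
tool_rot: [[0.989, -0.148, 0.011], [-0.148, -0.989, -0.004], [0.011, 0.002, -1.0]]
ft_force: [9.2, -0.7, 8.4]
grip_width: 0.064
```

Run:
```python
from h import *
o=st(); print(incase(o['position']))
im,C=snap('wrist','w6'); snap('scene','s6',(80,260,150,390),3)
```

```text
t 9.65 p [ 0.491  -0.0692  0.0294] yaw -8.508026300078829 w 0.06399998416372629 F [ 9.2174 -0.7     8.4135] q [-21.7551  30.8995  99.0193   0.0498  49.4342  76.7213]
[-0.0291 -0.0622  0.0294]
```

View pics/w6.png

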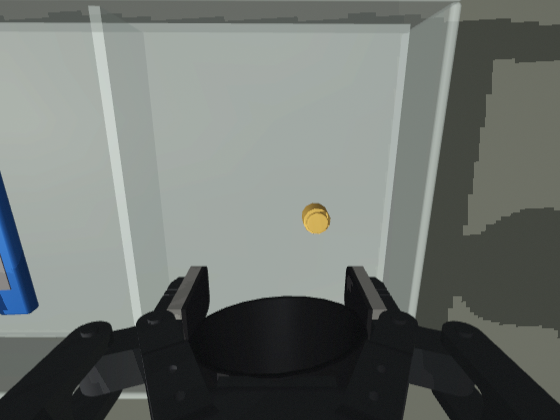

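View pics/s6.png

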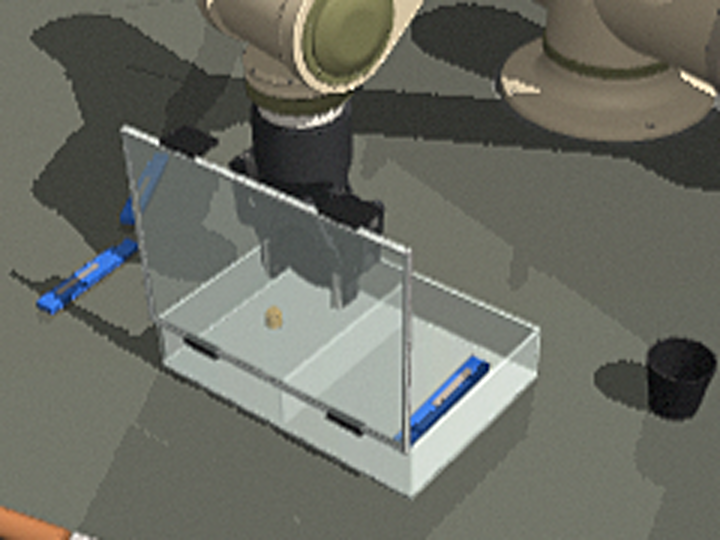

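{"api": "move_arm", "payload": {"moves": [[15, 0, -4, 0], [40, 0, -4, 0], [15, 0, -4, 0], [40, 0, -4, 0], [15, 0, -4, 0], [40, 0, -4, 0], [15, 0, -4, 0], [15, 0, -4, 0]]}}

```text
time_s: 10.55
position: [0.5003, -0.0696, 0.0314]
tool_rot: [[0.989, -0.148, -0.001], [-0.148, -0.989, 0.0], [-0.001, -0.0, -1.0]]
ft_force: [-0.9, 0.0, -0.9]
grip_width: 0.0642
```

Run:
```python
from h import *
o=st(); print(incase(o['position']))
im,C=snap('wrist','w7'); snap('scene','s7',(80,260,150,390),3)
```

```text
t 10.55 p [ 0.5003 -0.0696  0.0314] yaw -8.487545211809435 w 0.0642277416842601 F [-0.8719  0.0469 -0.8797] q [-21.3733  31.5419  96.9473   0.0071  51.5594  77.1099]
[-0.0199 -0.0612  0.0314]
```

View pics/w7.png

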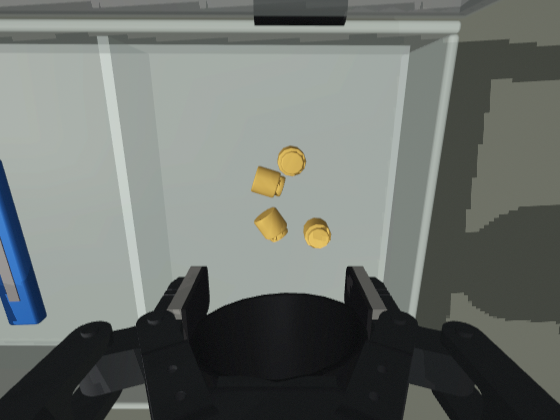

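View pics/s7.png

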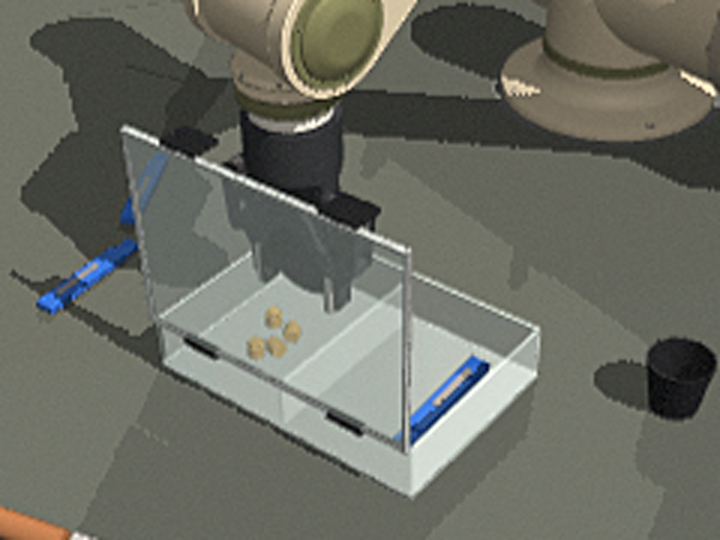

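All three loose caps lie with the stored one in the right compartment (rows 160–235, cols 265–320). Next I'll lift the cup and judge its tilt.

{"api": "move_arm", "payload": {"moves": [[0, 0, -30, 0], [0, 0, -70, 0], [-50, 0, -120, 0], [-95, 0, -120, 0], [-140, 0, -120, 0], [-140, 0, -120, 0], [-140, 0, -120, 0]]}}

```text
time_s: 11.35
position: [0.363, -0.0496, 0.1522]
tool_rot: [[0.989, -0.148, 0.002], [-0.148, -0.989, -0.001], [0.002, 0.001, -1.0]]
ft_force: [1.6, -0.4, 0.4]
grip_width: 0.0643
```

Run:
```python
from h import *
o=st(); print(incase(o['position']))
im,C=snap('wrist','w8'); snap('scene','s8',(20,200,220,460),3)
snap('top','t8',(200,380,180,420),3)
```

```text
t 11.35 p [ 0.363  -0.0496  0.1522] yaw -8.527637179784094 w 0.064317163042452 F [ 1.6375 -0.3754  0.3926] q [-26.4867   8.6629 108.4201   0.0065  62.7731  72.038 ]
[-0.1586 -0.0617  0.1522]
```

View pics/w8.png

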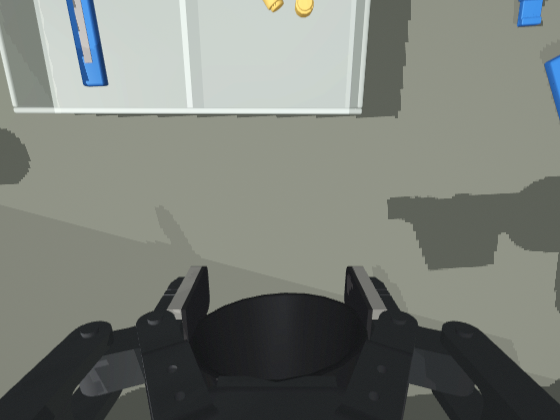

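View pics/s8.png

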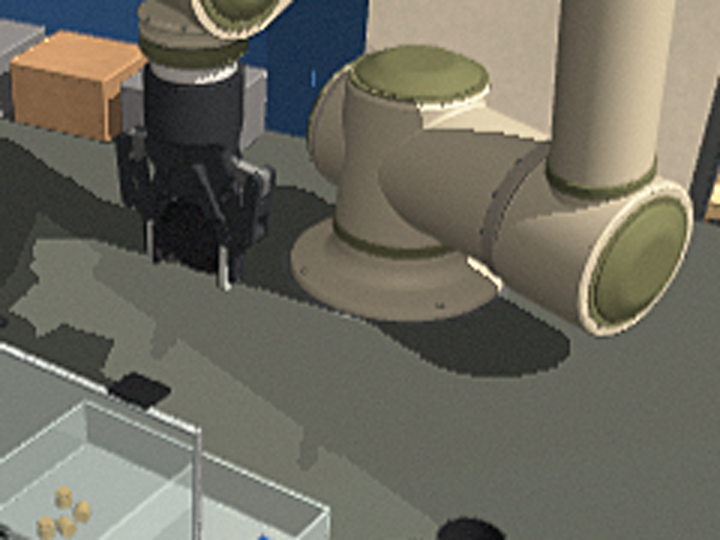

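View pics/t8.png

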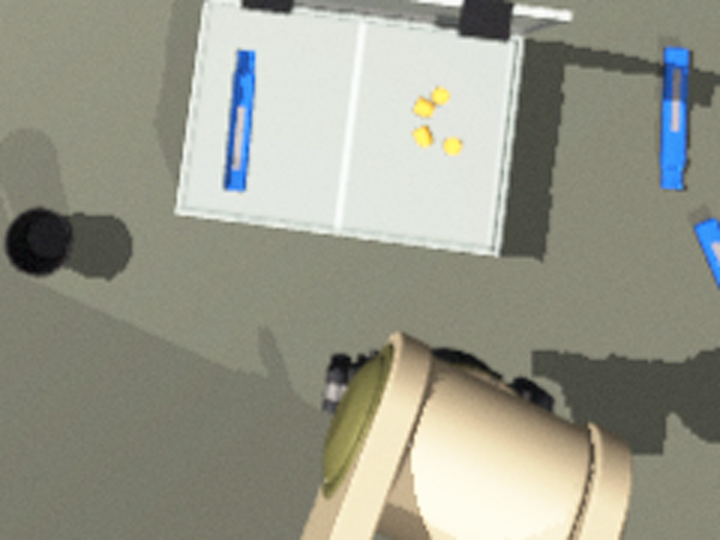

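The cup is tilted about 90–95° with its mouth toward +x'. To right it I'll press the low corner of its foot on the near wall's inner edge and arc over the wall.

Run:
```python
from h import *
go(case(-.025,-.061,.15)); go(case(-.025,-.061,.052))
```

```text
MOVE [132.1  -0.9   1.8] spin 0 rows>= 3
MOVE [132.   -0.9  99.8] spin 0 rows>= 4
```

{"api": "move_arm", "payload": {"moves": [[50, 0, 0, 0], [100, 0, 0, 0], [136, -1, 0, 0], [136, -1, 0, 0], [136, -1, 30, 0], [136, -1, 60, 0], [136, -1, 85, 0], [134, -1, 99, 0], [132, -1, 99, 0], [132, -1, 99, 0]]}}

```text
time_s: 12.5
position: [0.4937, -0.0679, 0.0524]
tool_rot: [[0.989, -0.148, -0.0], [-0.148, -0.989, 0.0], [-0.0, -0.0, -1.0]]
ft_force: [-0.1, 0.2, -0.4]
grip_width: 0.064
```

Run:
```python
from h import *
o=st(); print(incase(o['position']))
im,C=snap('wrist','w9'); snap('scene','s9',(80,260,150,390),3)
```

```text
t 12.5 p [ 0.4937 -0.0679  0.0524] yaw -8.486826644117873 w 0.0640342244709751 F [-0.0933  0.2462 -0.3743] q [-21.4689  29.0906  96.9136   0.0001  54.0177  77.0179]
[-0.0267 -0.0605  0.0524]
```

View pics/s9.png

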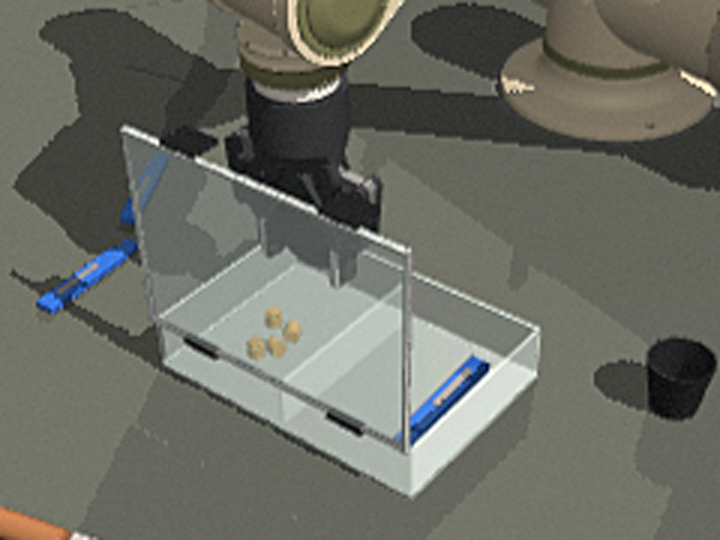

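{"api": "move_arm", "payload": {"moves": [[-4, 0, 0, 0], [-8, 0, 0, 0], [-11, 0, -4, 0], [-13, 0, -9, 0], [-13, 0, -9, 0]]}}

```text
time_s: 13.1
position: [0.4808, -0.0661, 0.0623]
tool_rot: [[0.989, -0.148, 0.001], [-0.148, -0.989, -0.001], [0.001, 0.0, -1.0]]
ft_force: [-0.1, -0.6, -0.3]
grip_width: 0.0642
```

Run:
```python
from h import *
o=st(); print(incase(o['position']))
im,C=snap('wrist','w10')
```

```text
t 13.1 p [ 0.4808 -0.0661  0.0623] yaw -8.494737138849585 w 0.06416472710828515 F [-0.0909 -0.6127 -0.2697] q [-21.8356  27.1864  98.4528   0.0009  54.2727  76.6586]
[-0.0397 -0.0606  0.0623]
```

View pics/w10.png

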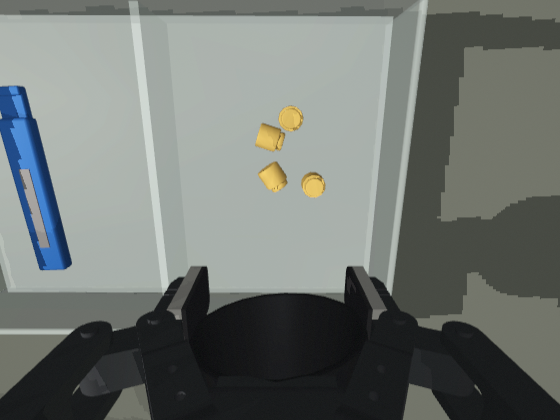

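{"api": "move_arm", "payload": {"moves": [[15, 0, 0, 0], [18, 0, 8, 0], [18, 0, 18, 0], [18, 0, 18, 0], [12, 0, 18, 0], [7, 0, 18, 0], [3, 0, 18, 0], [0, 0, 17, 0], [0, 0, 17, 0]]}}

```text
time_s: 14.05
position: [0.4803, -0.0659, 0.0446]
tool_rot: [[0.989, -0.148, 0.0], [-0.148, -0.989, -0.0], [0.0, 0.0, -1.0]]
ft_force: [0.7, -0.6, 0.3]
grip_width: 0.0639
```

Run:
```python
from h import *
o=st(); print(incase(o['position']))
im,C=snap('wrist','w11')
```

```text
t 14.05 p [ 0.4803 -0.0659  0.0446] yaw -8.497219857243541 w 0.06386426869207434 F [ 0.6712 -0.5972  0.3018] q [-21.8401  28.8424  99.5071  -0.0001  51.6367  76.6572]
[-0.0402 -0.0605  0.0446]
```

View pics/w11.png

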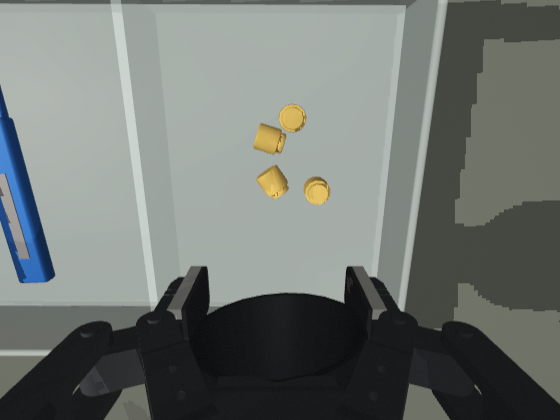

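No contact there, so the tilt must be larger (about 125°, going by the pour geometry). First I'll bring it back by hooking the rim's lower lip on the near wall's inner edge.

{"api": "move_arm", "payload": {"moves": [[0, 0, -12, 0], [0, 0, -24, 0], [-8, 0, -24, 0], [-15, 0, -24, 0], [-20, 0, -24, 0], [-25, 0, -24, 0], [-30, 0, -24, 0], [-34, 0, -24, 0], [-34, 0, -24, 0]]}}

```text
time_s: 15.0
position: [0.4465, -0.0608, 0.0683]
tool_rot: [[0.989, -0.148, -0.0], [-0.148, -0.989, 0.0], [-0.0, -0.0, -1.0]]
ft_force: [0.6, -0.7, 0.3]
grip_width: 0.0641
```

Run:
```python
from h import *
o=st(); print(incase(o['position']))
im,C=snap('wrist','w12')
```

```text
t 15.0 p [ 0.4465 -0.0608  0.0683] yaw -8.500093275602786 w 0.06413346084303065 F [ 0.5668 -0.6797  0.2754] q [-22.8712  24.0535 103.3181   0.0022  52.6537  75.6276]
[-0.0743 -0.0605  0.0683]
```

View pics/w12.png

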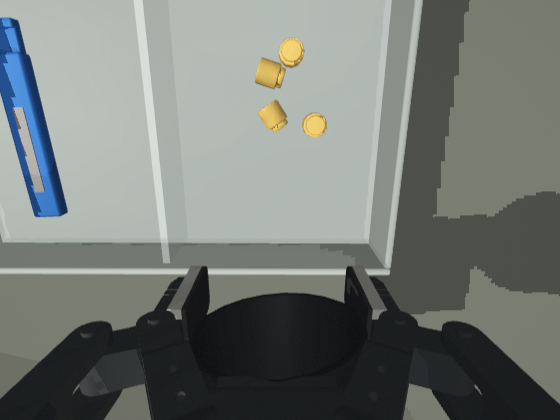

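```bash
cat > ov.py <<'E'
from h import *
def overlay(cams,ths,c=.012,h0=.048,sgn=1,ax=None):
    o=env.observe(); R=o['tool_rot']; P=o['position']-R[:,2]*c
    ex=R[:,0]*sgn; ey=R[:,1]; ez=np.array([0,0,1.])
    for n,crop,s in cams:
        C=cam(n); im=env.get_image(n)[:,:,::-1].copy(); a,b,cc,d=crop
        for th in ths:
            j=cv2.resize(im[a:b,cc:d],None,fx=s,fy=s,interpolation=cv2.INTER_CUBIC)
            t=np.radians(th); A=np.sin(t)*ex+np.cos(t)*ez; B=np.cos(t)*ex-np.sin(t)*ez
            for hh,r,col in((.06,.034,(0,255,255)),(.0,.024,(255,0,255))):
                ph=np.linspace(0,2*np.pi,60)
                q=np.array([pix(n,P+A*(hh-h0)+r*(np.cos(f)*B+np.sin(f)*ey),C) for f in ph])
                q=((q[:,::-1]-[cc,a]+.5)*s).astype(int)
                cv2.polylines(j,[q],True,col,1)
            cv2.imwrite(f'pics/ov_{n}_{th}.png',j)
E
python3 - <<'E'
from ov import *
overlay([('wrist',(200,420,100,460),1.1)],(80,95,110,128))
import glob
J=[cv2.imread(f'pics/ov_wrist_{t}.png') for t in(80,95,110,128)]
cv2.imwrite('pics/ovA.png',np.vstack([np.hstack(J[:2]),np.hstack(J[2:])]))
E
```

```text
(no output)
```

View pics/ovA.png

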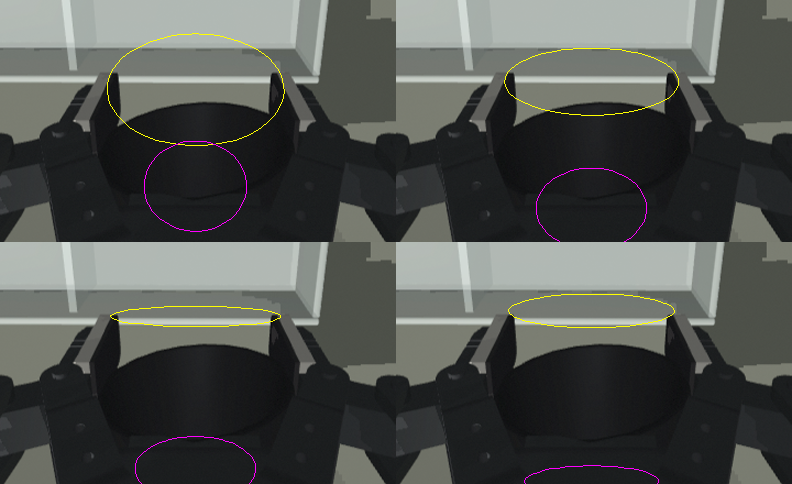

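Run:
```python
from h import *
im,C=snap('wrist'); j=im[270:420,170:390,::-1].astype(float)
j=np.clip(j*4,0,255).astype(np.uint8); cv2.imwrite('pics/w12b.png',cv2.resize(j,None,fx=3.5,fy=3.5,interpolation=cv2.INTER_CUBIC))
im,C=snap('scene'); j=im[60:180,210:330,::-1].astype(float)
j=np.clip(j*3,0,255).astype(np.uint8); cv2.imwrite('pics/s12b.png',cv2.resize(j,None,fx=5,fy=5,interpolation=cv2.INTER_CUBIC))
```

```text
(no output)
```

View pics/w12b.png

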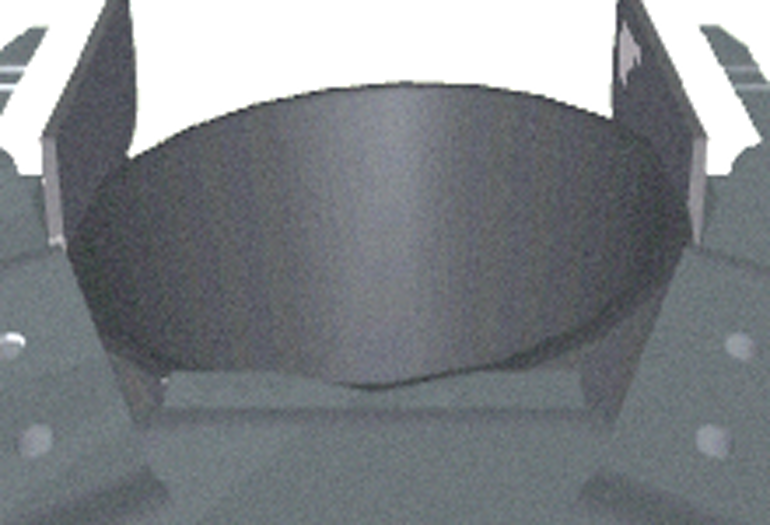

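View pics/s12b.png

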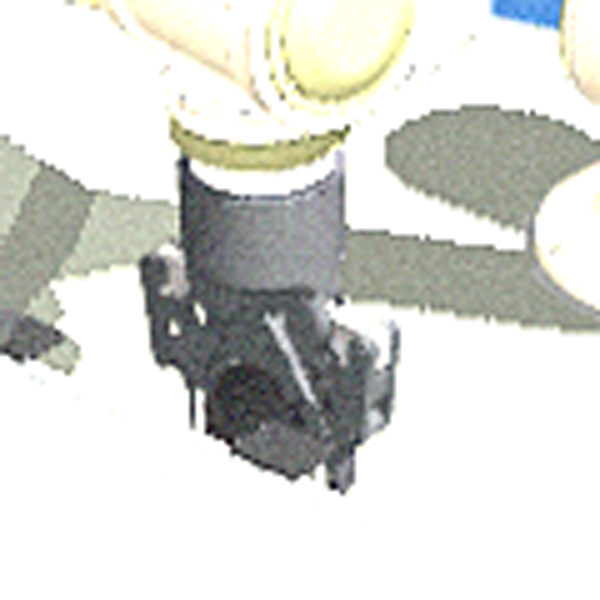

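```bash
cat > fit.py <<'E'
from h import *
from scipy.optimize import least_squares
def fit(top,bot,width,x0=(0,.02,1.5),sgn=1):
    C=cam('wrist'); o=env.observe(); R=o['tool_rot']; T=o['position']
    ex=R[:,0]*sgn; ez=-R[:,2]; ey=R[:,1]
    def f(v):
        x,c,t=v; M=T+R[:,0]*x+ez*c
        B=np.cos(t)*ex-np.sin(t)*ez
        l=pix('wrist',M+.034*B,C)[0]; u=pix('wrist',M-.034*B,C)[0]
        w=abs(pix('wrist',M+.034*ey,C)[1]-pix('wrist',M-.034*ey,C)[1])
        return [l-top,u-bot,w-width]
    s=least_squares(f,x0,diff_step=1e-4); print('rim centre tool x',s.x[0],'behind TCP',s.x[1],'theta',np.degrees(s.x[2]),'cost',s.cost); return s.x
E
python3 - <<'E'
from fit import *
for w in (172,176,180): 
    for t0 in (.8,1.5,2): fit(293,380,w,(0,.02,t0))
E
```

```text
rim centre tool x -0.0031112535487732127 behind TCP 0.031615761931127986 theta 99.99186998822519 cost 4.8467614016778965e-27
rim centre tool x -0.0031112535487732356 behind TCP 0.03161576193112798 theta 99.99186998822522 cost 3.2311742677852644e-27
rim centre tool x -0.0031112535487777516 behind TCP 0.03161576193113854 theta 99.99186998820403 cost 3.3310595579253102e-21
rim centre tool x -0.0011633567202305516 behind TCP 0.03407545401804037 theta 100.68970998932967 cost 1.4944180988506848e-26
rim centre tool x -0.001163356720230537 behind TCP 0.03407545401804036 theta 100.6897099893297 cost 8.481832452936319e-27
rim centre tool x -0.001163356720230551 behind TCP 0.03407545401804035 theta 100.6897099893296 cost 4.8467614016778965e-27
rim centre tool x 0.0006973392837848931 behind TCP 0.036426026498391606 theta 101.3524125390701 cost 6.623907248959792e-26
rim centre tool x 0.0006973392837848857 behind TCP 0.03642602649839154 theta 101.35241253907017 cost 1.454028420503369e-26
rim centre tool x 0.0006973392837849284 behind TCP 0.03642602649839156 theta 101.35241253907007 cost 6.462348535570529e-27
```

The overlay and zoom show the mouth facing +x', θ≈100°, with the rim centre about 33 mm behind the TCP: the cup slid up in the grip. I've redone the foot-on-wall arc with that geometry.

{"api": "move_arm", "payload": {"moves": [[30, 0, 0, 0], [62, 0, 0, 0], [64, 0, 0, 0], [64, 0, 15, 0], [64, 0, 30, 0], [64, 0, 44, 0], [64, 0, 44, 0], [60, 0, 44, 0], [57, 0, 44, 0], [54, 0, 44, 0], [54, 0, 44, 0]]}}

```text
time_s: 16.3
position: [0.5042, -0.0699, 0.0265]
tool_rot: [[0.989, -0.149, 0.011], [-0.149, -0.989, -0.003], [0.011, 0.001, -1.0]]
ft_force: [12.3, 1.5, 0.4]
grip_width: 0.0645
```

Run:
```python
from h import *
o=st(); print(incase(o['position']))
im,C=snap('wrist','w13')
```

```text
t 16.3 p [ 0.5042 -0.0699  0.0265] yaw -8.560965836858376 w 0.06445163762854311 F [12.3149  1.5191  0.4428] q [-21.2793  32.0641  97.0587   0.1111  50.228   77.2115]
[-0.0159 -0.0609  0.0265]
```

View pics/w13.png

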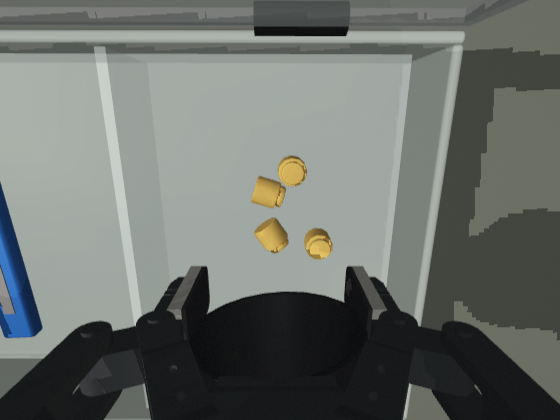

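{"api": "move_arm", "payload": {"moves": [[-2, 0, -4, 0], [-3, 0, -8, 0], [-5, 0, -13, 0], [-7, 0, -18, 0], [-9, 0, -22, 0], [-12, 0, -27, 0], [-12, 0, -27, 0]]}}

```text
time_s: 17.05
position: [0.4881, -0.067, 0.052]
tool_rot: [[0.989, -0.148, 0.0], [-0.148, -0.989, -0.0], [0.0, 0.0, -1.0]]
ft_force: [-0.0, -0.5, -0.3]
grip_width: 0.064
```

Run:
```python
from h import *
o=st(); print(incase(o['position']))
im,C=snap('wrist','w14')
```

```text
t 17.05 p [ 0.4881 -0.067   0.052 ] yaw -8.494428814232554 w 0.06397289699716584 F [-0.04   -0.5477 -0.2586] q [-21.6161  28.7054  97.8593  -0.0013  53.4224  76.8791]
[-0.0323 -0.0605  0.052 ]
```

View pics/w14.png

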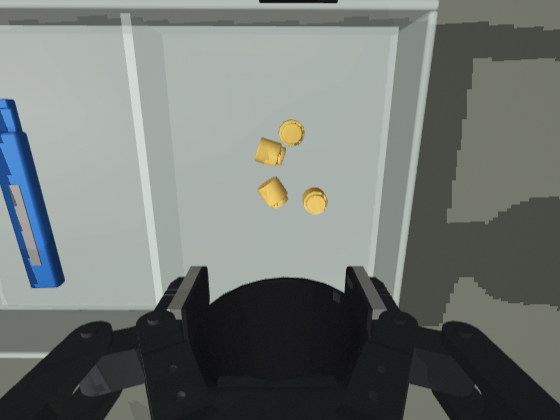

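```bash
cat >> fit.py <<'E'
def lip(row,x=-.001,c=.034,sgn=1):
    C=cam('wrist'); o=env.observe(); R=o['tool_rot']; T=o['position']; ex=R[:,0]*sgn; ez=-R[:,2]
    M=T+R[:,0]*x+ez*c
    for t in range(0,130,5):
        a=np.radians(t); B=np.cos(a)*ex-np.sin(a)*ez
        print(t,round(pix('wrist',M+.034*B,C)[0]),end='; ')
    print()
E
python3 - <<'E'
from fit import *
lip(278)
E
```

```text
0 243; 5 240; 10 238; 15 237; 20 236; 25 236; 30 237; 35 238; 40 240; 45 243; 50 245; 55 249; 60 252; 65 256; 70 261; 75 265; 80 270; 85 275; 90 281; 95 286; 100 292; 105 298; 110 304; 115 310; 120 316; 125 323;
```

{"api": "move_arm", "payload": {"moves": [[14, 0, 0, 0], [20, 0, 8, 0], [20, 0, 18, 0], [20, 0, 18, 0], [16, 0, 18, 0], [16, 0, 18, 0]]}}

```text
time_s: 17.7
position: [0.5035, -0.0693, 0.0333]
tool_rot: [[0.989, -0.148, -0.001], [-0.148, -0.989, 0.0], [-0.001, -0.0, -1.0]]
ft_force: [1.0, 0.1, -0.4]
grip_width: 0.0641
```

{"api": "move_arm", "payload": {"moves": [[-2, 0, 0, 0], [-4, 0, 0, 0], [-4, 0, 0, 0]]}}

```text
time_s: 18.0
position: [0.5007, -0.069, 0.0337]
tool_rot: [[0.989, -0.148, 0.001], [-0.148, -0.989, -0.0], [0.001, 0.0, -1.0]]
ft_force: [1.7, -0.1, -0.1]
grip_width: 0.0639
```

{"api": "move_arm", "payload": {"moves": [[-3, 0, 0, 0], [-5, 0, -3, 0], [-7, 0, -6, 0], [-9, 0, -9, 0], [-11, 0, -12, 0], [-11, 0, -12, 0]]}}

```text
time_s: 18.6
position: [0.4927, -0.0679, 0.0468]
tool_rot: [[0.989, -0.149, 0.009], [-0.149, -0.989, -0.002], [0.009, 0.001, -1.0]]
ft_force: [10.8, 1.1, 0.2]
grip_width: 0.064
```

Run:
```python
from fit import *
o=st(); print(incase(o['position']))
im,C=snap('wrist','w15'); lip(0)
```

```text
t 18.6 p [ 0.4927 -0.0679  0.0468] yaw -8.552172155490696 w 0.06395339086212257 F [10.8376  1.1064  0.2278] q [-21.5639  29.3696  97.7626   0.1058  52.3702  76.9242]
[-0.0277 -0.0607  0.0468]
0 243; 5 240; 10 238; 15 237; 20 236; 25 236; 30 237; 35 238; 40 240; 45 243; 50 245; 55 249; 60 252; 65 256; 70 261; 75 265; 80 270; 85 275; 90 281; 95 286; 100 292; 105 298; 110 304; 115 310; 120 316; 125 323;
```

View pics/w15.png

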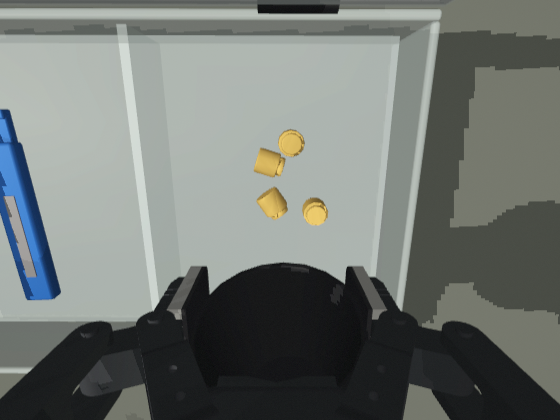

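{"api": "move_arm", "payload": {"moves": [[-3, 0, -3, 0], [-6, 0, -7, 0], [-9, 0, -10, 0], [-12, 0, -13, 0], [-15, 0, -16, 0], [-15, 0, -16, 0]]}}

```text
time_s: 19.25
position: [0.4741, -0.0649, 0.0616]
tool_rot: [[0.989, -0.148, -0.001], [-0.148, -0.989, 0.0], [-0.001, -0.0, -1.0]]
ft_force: [0.2, 0.3, -1.6]
grip_width: 0.0645
```

Run:
```python
from fit import *
o=st(); print(incase(o['position']))
im,C=snap('wrist','w16')
```

```text
t 19.25 p [ 0.4741 -0.0649  0.0616] yaw -8.48895958935045 w 0.06449178340660103 F [ 0.1793  0.3471 -1.6005] q [-22.0042  26.7888  99.459   -0.0066  53.7914  76.4887]
[-0.0464 -0.0604  0.0616]
```

View pics/w16.png

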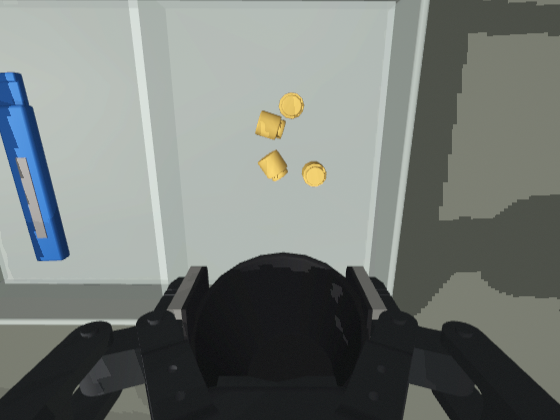

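{"api": "move_arm", "payload": {"moves": [[14, 0, 0, 0], [22, 0, 0, 0], [22, 0, 4, 0], [22, 0, 4, 0], [18, 0, 4, 0], [15, 0, 4, 0], [15, 0, 4, 0]]}}

```text
time_s: 20.0
position: [0.4888, -0.0671, 0.0574]
tool_rot: [[0.989, -0.148, -0.001], [-0.148, -0.989, 0.0], [-0.001, -0.0, -1.0]]
ft_force: [0.0, -0.0, -0.7]
grip_width: 0.0643
```

{"api": "move_arm", "payload": {"moves": [[-2, 0, -1, 0], [-4, 0, -3, 0], [-6, 0, -5, 0], [-8, 0, -7, 0], [-10, 0, -9, 0], [-10, 0, -9, 0]]}}

```text
time_s: 20.6
position: [0.4796, -0.0658, 0.0666]
tool_rot: [[0.989, -0.148, 0.0], [-0.148, -0.989, -0.0], [0.0, 0.0, -1.0]]
ft_force: [0.8, -0.0, -0.8]
grip_width: 0.0642
```

Run:
```python
from fit import *
o=st(); print(incase(o['position']))
im,C=snap('wrist','w17')
```

```text
t 20.6 p [ 0.4796 -0.0658  0.0666] yaw -8.49319206619387 w 0.06418394210352008 F [ 0.8431 -0.0158 -0.7987] q [-21.8619  26.7106  98.3335   0.      54.9351  76.6313]
[-0.0409 -0.0605  0.0666]
```

View pics/w17.png

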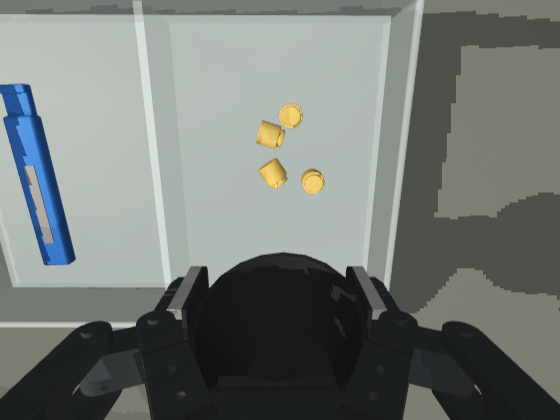

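{"api": "move_arm", "payload": {"moves": [[12, 0, 0, 0], [14, 0, 10, 0], [14, 0, 14, 0], [14, 0, 14, 0], [10, 0, 14, 0], [6, 0, 14, 0], [6, 0, 14, 0]]}}

```text
time_s: 21.35
position: [0.4864, -0.067, 0.0532]
tool_rot: [[0.989, -0.148, 0.004], [-0.148, -0.989, -0.001], [0.004, 0.001, -1.0]]
ft_force: [4.9, -1.1, 2.3]
grip_width: 0.0641
```

{"api": "move_arm", "payload": {"moves": [[-3, 0, 0, 0], [-5, 0, 0, 0], [-5, 0, 0, 0]]}}

```text
time_s: 21.65
position: [0.4847, -0.0671, 0.0544]
tool_rot: [[0.989, -0.149, 0.012], [-0.149, -0.989, -0.003], [0.012, 0.001, -1.0]]
ft_force: [14.2, 1.0, 4.9]
grip_width: 0.0638
```

{"api": "move_arm", "payload": {"moves": [[-1, 0, -4, 0], [-3, 0, -7, 0], [-6, 0, -10, 0], [-9, 0, -13, 0], [-9, 0, -13, 0]]}}

```text
time_s: 22.15
position: [0.4709, -0.0644, 0.0655]
tool_rot: [[0.989, -0.148, -0.001], [-0.148, -0.989, 0.0], [-0.001, -0.0, -1.0]]
ft_force: [0.0, 0.3, -1.4]
grip_width: 0.0641
```

Run:
```python
from fit import *
o=st(); print(incase(o['position']))
im,C=snap('wrist','w18')
```

```text
t 22.15 p [ 0.4709 -0.0644  0.0655] yaw -8.489194461026955 w 0.06413319954532497 F [ 0.0306  0.3015 -1.43  ] q [-22.0953  26.1805  99.7104  -0.0076  54.1605  76.3983]
[-0.0497 -0.0604  0.0655]
```

View pics/w18.png

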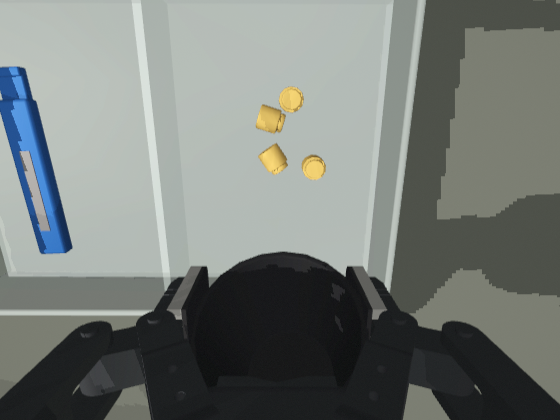

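Slow gains at about 60°. I'll switch to pushing the upper foot corner against the inner face of the wall, lower down, where there's no edge to slip past.

{"api": "move_arm", "payload": {"moves": [[25, 0, 0, 0], [46, 0, 0, 0], [46, 0, 0, 0], [46, 0, 20, 0], [46, 0, 35, 0], [46, 0, 41, 0], [46, 0, 41, 0], [43, 0, 41, 0], [40, 0, 41, 0], [37, 0, 41, 0], [37, 0, 41, 0]]}}

```text
time_s: 23.3
position: [0.508, -0.07, 0.0247]
tool_rot: [[0.989, -0.148, 0.0], [-0.148, -0.989, -0.0], [0.0, 0.0, -1.0]]
ft_force: [-0.5, 0.5, -0.1]
grip_width: 0.0641
```

Run:
```python
from fit import *
o=st(); print(incase(o['position']))
im,C=snap('wrist','w19');snap('scene','s19',(80,260,150,390),3)
```

```text
t 23.3 p [ 0.508  -0.07    0.0247] yaw -8.493115209254647 w 0.06407637644353509 F [-0.4833  0.5146 -0.1348] q [-21.0937  32.6843  96.0794   0.0005  51.2231  77.3991]
[-0.0122 -0.0605  0.0247]
```

View pics/w19.png

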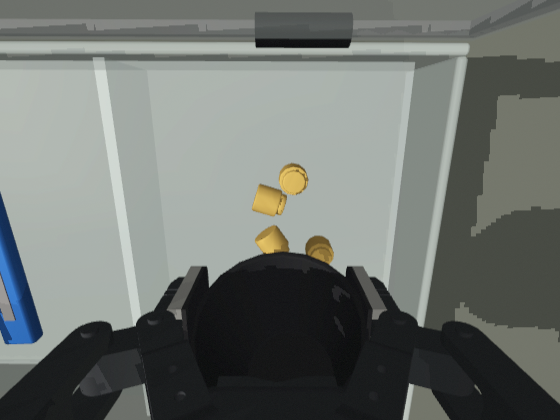

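View pics/s19.png

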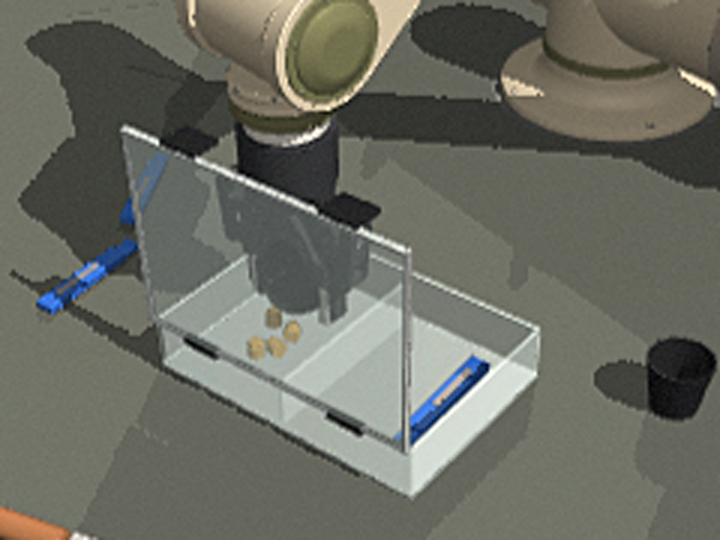

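{"api": "move_arm", "payload": {"moves": [[-4, 0, 0, 0], [-7, 0, 0, 0], [-10, 0, 0, 0], [-13, 0, 0, 0], [-13, 0, 0, 0]]}}

```text
time_s: 23.9
position: [0.5008, -0.0695, 0.0262]
tool_rot: [[0.989, -0.15, 0.014], [-0.15, -0.989, -0.003], [0.014, 0.001, -1.0]]
ft_force: [18.2, 1.4, 0.4]
grip_width: 0.0641
```

Run:
```python
from fit import *
o=st(); print(incase(o['position']))
im,C=snap('wrist','w20')
```

```text
t 23.9 p [ 0.5008 -0.0695  0.0262] yaw -8.606445304606616 w 0.06410311063416212 F [18.1914  1.4313  0.3884] q [-21.4007  31.8161  97.7536   0.1652  49.6095  77.1   ]
[-0.0194 -0.061   0.0262]
```

View pics/w20.png

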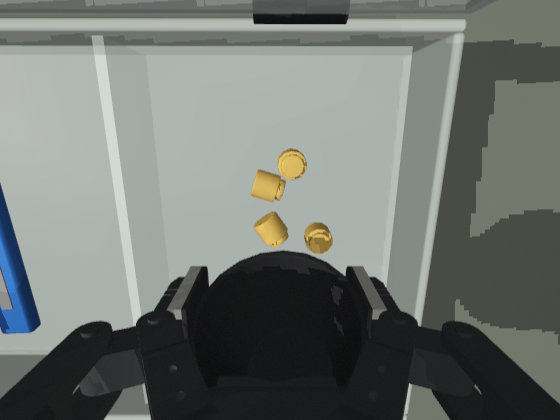

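{"api": "move_arm", "payload": {"moves": [[-4, 0, 0, 0], [-8, 0, 0, 0], [-12, 0, 0, 0], [-15, 0, 0, 0], [-15, 0, 0, 0]]}}

```text
time_s: 24.45
position: [0.496, -0.0721, 0.0301]
tool_rot: [[0.988, -0.15, 0.039], [-0.149, -0.989, -0.014], [0.04, 0.008, -0.999]]
ft_force: [45.2, -10.3, 9.4]
grip_width: 0.0638
```

Run:
```python
from fit import *
o=st(); print(incase(o['position']))
im,C=snap('wrist','w21')
```

```text
t 24.45 p [ 0.496  -0.0721  0.0301] yaw -8.604220955435437 w 0.06375775289980234 F [ 45.2226 -10.3324   9.3734] q [-21.8764  30.7072  99.3369   0.1176  47.5949  76.6596]
[-0.0237 -0.0643  0.0301]
```

View pics/w21.png

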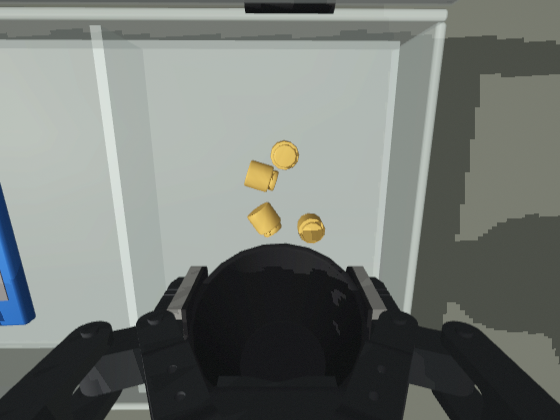

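{"api": "move_arm", "payload": {"moves": [[6, 0, 0, 0], [6, 0, 0, 0], [6, 0, 0, 0]], "grip_force": 20}}

```text
time_s: 24.8
position: [0.4965, -0.0712, 0.028]
tool_rot: [[0.989, -0.149, 0.025], [-0.149, -0.989, -0.01], [0.026, 0.006, -1.0]]
ft_force: [28.1, -9.1, 6.6]
grip_width: 0.064
```

{"api": "move_arm", "payload": {"moves": [[-3, 0, 0, 0], [-6, 0, 0, 0], [-9, 0, 0, 0], [-9, 0, 0, 0]]}}

```text
time_s: 25.2
position: [0.4949, -0.0721, 0.0308]
tool_rot: [[0.988, -0.151, 0.043], [-0.15, -0.989, -0.015], [0.045, 0.008, -0.999]]
ft_force: [50.8, -9.4, 11.7]
grip_width: 0.064
```

Run:
```python
from fit import *
o=st(); print(incase(o['position']))
im,C=snap('wrist','w22')
```

```text
t 25.2 p [ 0.4949 -0.0721  0.0308] yaw -8.637780057993892 w 0.06404152610883053 F [50.8067 -9.3983 11.7166] q [-21.9483  30.4802  99.6678   0.1754  47.2164  76.5842]
[-0.0248 -0.0645  0.0308]
```

View pics/w22.png

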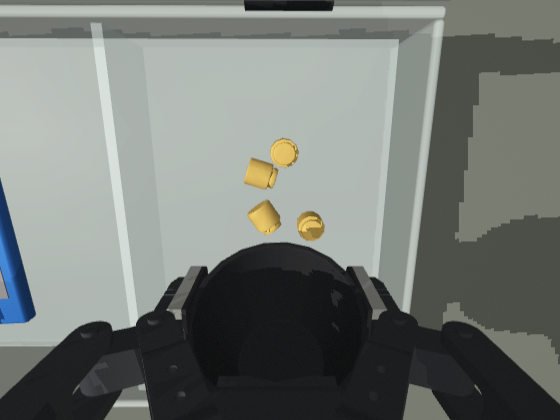

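{"api": "move_arm", "payload": {"moves": [[12, 0, 0, 0], [12, 0, -8, 0], [12, 0, -14, 0], [9, 0, -14, 0], [6, 0, -14, 0], [3, 0, -14, 0], [3, 0, -14, 0]]}}

```text
time_s: 25.95
position: [0.488, -0.0678, 0.0415]
tool_rot: [[0.988, -0.151, 0.02], [-0.15, -0.989, -0.005], [0.021, 0.002, -1.0]]
ft_force: [25.4, 1.0, 9.0]
grip_width: 0.0639
```

Run:
```python
from fit import *
o=st(); print(incase(o['position']))
im,C=snap('wrist','w23')
```

```text
t 25.95 p [ 0.488  -0.0678  0.0415] yaw -8.657616566253346 w 0.06393523452985987 F [25.3936  1.008   8.9804] q [-21.8052  29.34    99.2686   0.235   50.2239  76.7049]
[-0.0323 -0.0613  0.0415]
```

View pics/w23.png

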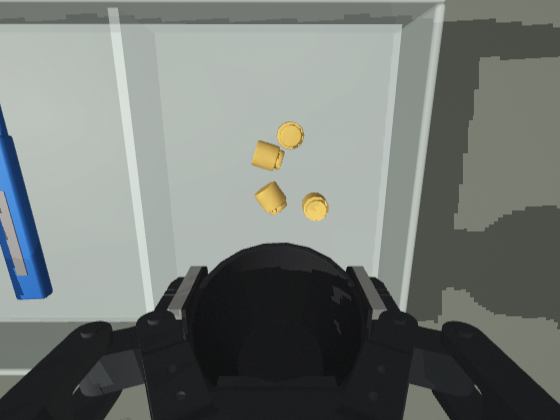

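{"api": "move_arm", "payload": {"moves": [[-2, 0, -5, 0], [-4, 0, -9, 0], [-7, 0, -13, 0], [-11, 0, -16, 0], [-11, 0, -16, 0]]}}

```text
time_s: 26.5
position: [0.4721, -0.0653, 0.0558]
tool_rot: [[0.989, -0.148, 0.008], [-0.148, -0.989, -0.003], [0.008, 0.002, -1.0]]
ft_force: [8.7, -1.6, 5.4]
grip_width: 0.0639
```

Run:
```python
from fit import *
o=st(); print(incase(o['position']))
im,C=snap('wrist','w24')
j=np.clip(im[:,:,::-1].astype(float)*4,0,255)[230:420,150:410].astype(np.uint8); cv2.imwrite('pics/w24b.png',cv2.resize(j,None,fx=3,fy=3))
```

```text
t 26.5 p [ 0.4721 -0.0653  0.0558] yaw -8.516585686983058 w 0.0639441684015198 F [ 8.6997 -1.6176  5.3719] q [-22.1612  27.0272 100.4555   0.0234  52.0423  76.3415]
[-0.0484 -0.0612  0.0558]
```

View pics/w24b.png

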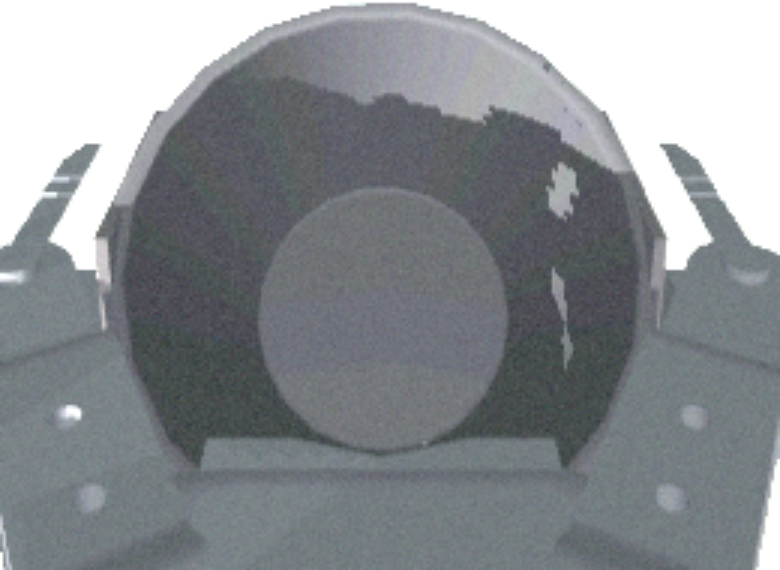

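Now I look straight into the empty cup, with its floor at about (336,278) and a tilt of about 35–40°. I'll continue the arc.

{"api": "move_arm", "payload": {"moves": [[-4, 0, -3, 0], [-8, 0, -6, 0], [-12, 0, -9, 0], [-16, 0, -11, 0], [-16, 0, -11, 0]]}}

```text
time_s: 27.05
position: [0.4544, -0.0622, 0.066]
tool_rot: [[0.989, -0.148, 0.003], [-0.148, -0.989, -0.001], [0.003, 0.001, -1.0]]
ft_force: [4.5, -0.1, 4.8]
grip_width: 0.0642
```

```bash
cat > v.py <<'E'
from fit import *
import sys
o=st(); print(incase(o['position']))
im,C=snap('wrist')
j=np.clip(im[:,:,::-1].astype(float)*3,0,255)[180:420,130:430].astype(np.uint8); cv2.imwrite(f'pics/{sys.argv[1]}.png',cv2.resize(j,None,fx=2.5,fy=2.5))
E
python3 v.py w25
```

```text
t 27.05 p [ 0.4544 -0.0622  0.066 ] yaw -8.499223185089035 w 0.06415937561764531 F [ 4.4517 -0.0563  4.8381] q [-22.6442  24.8164 102.3804   0.0064  52.636   75.8512]
[-0.0663 -0.0607  0.066 ]
```

View pics/w25.png

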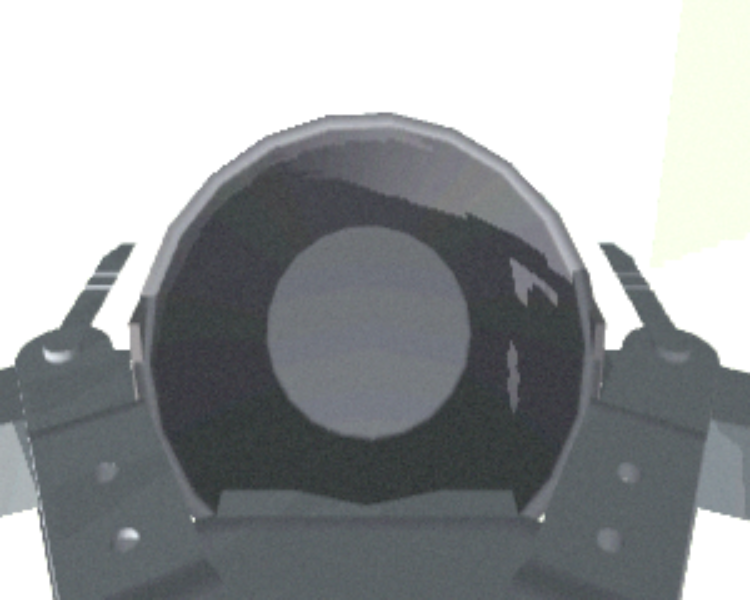

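{"api": "move_arm", "payload": {"moves": [[-5, 0, -2, 0], [-10, 0, -4, 0], [-15, 0, -5, 0], [-20, 0, -5, 0], [-24, 0, -5, 0], [-24, 0, -5, 0]]}}

```text
time_s: 27.7
position: [0.4295, -0.0582, 0.0703]
tool_rot: [[0.989, -0.148, -0.001], [-0.148, -0.989, 0.0], [-0.001, -0.0, -1.0]]
ft_force: [2.6, 0.0, 3.7]
grip_width: 0.0646
```

```bash
python3 v.py w26
```

```text
t 27.7 p [ 0.4295 -0.0582  0.0703] yaw -8.494828328481486 w 0.06459153510626767 F [2.5752 0.0431 3.7197] q [-23.4483  22.5607 105.7574  -0.0037  51.7326  75.0488]
[-0.0916 -0.0604  0.0703]
```

View pics/w26.png

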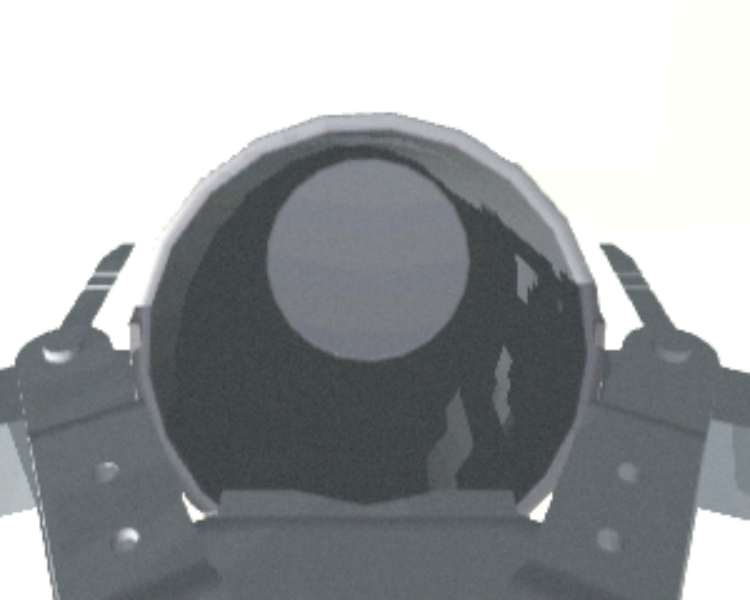

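Run:
```python
from fit import *
C=cam('wrist'); o=env.observe(); R=o['tool_rot']; T=o['position']; ex=R[:,0]; ez=-R[:,2]
for c in (.028,.034):
  for x in (-.004,.0):
    for t in (0,5,10,15,20,30):
        a=np.radians(t); A=np.sin(a)*ex+np.cos(a)*ez; B=np.cos(a)*ex-np.sin(a)*ez; M=T+ex*x+ez*c
        print(c,x,t,pix('wrist',M-.056*A,C)[0].round(),'lip',pix('wrist',M+.034*B,C)[0].round(),end=' | ')
    print()
```

```text
0.028 -0.004 0 261.0 lip 244.0 | 0.028 -0.004 5 269.0 lip 241.0 | 0.028 -0.004 10 277.0 lip 239.0 | 0.028 -0.004 15 285.0 lip 238.0 | 0.028 -0.004 20 293.0 lip 238.0 | 0.028 -0.004 30 311.0 lip 238.0 | 
0.028 0.0 0 254.0 lip 234.0 | 0.028 0.0 5 262.0 lip 232.0 | 0.028 0.0 10 271.0 lip 230.0 | 0.028 0.0 15 279.0 lip 229.0 | 0.028 0.0 20 287.0 lip 229.0 | 0.028 0.0 30 305.0 lip 230.0 | 
0.034 -0.004 0 266.0 lip 251.0 | 0.034 -0.004 5 274.0 lip 248.0 | 0.034 -0.004 10 282.0 lip 246.0 | 0.034 -0.004 15 290.0 lip 244.0 | 0.034 -0.004 20 299.0 lip 243.0 | 0.034 -0.004 30 317.0 lip 244.0 | 
0.034 0.0 0 259.0 lip 240.0 | 0.034 0.0 5 267.0 lip 238.0 | 0.034 0.0 10 276.0 lip 236.0 | 0.034 0.0 15 284.0 lip 234.0 | 0.034 0.0 20 293.0 lip 234.0 | 0.034 0.0 30 311.0 lip 235.0 |
```

Run:
```python
from h import *
go((.37,.13,.15))
```

```text
MOVE [ -87.  -177.4  -79.6] spin 0 rows>= 5
```

{"api": "move_arm", "payload": {"moves": [[-5, 0, -30, 0], [-20, 0, -70, 0], [-40, 0, -80, 0], [-40, 0, -80, 0]], "grip_force": 30}}

```text
time_s: 28.15
position: [0.3887, -0.0518, 0.151]
tool_rot: [[0.989, -0.148, -0.001], [-0.148, -0.989, 0.0], [-0.001, -0.0, -1.0]]
ft_force: [0.3, 0.2, -1.5]
grip_width: 0.0637
```

Run:
```python
from h import *
st();go((.37,.13,.10))
```

```text
t 28.15 p [ 0.3887 -0.0518  0.151 ] yaw -8.486798189459364 w 0.06368339487013325 F [ 0.3205  0.2086 -1.4834] q [-25.0171  11.3777 105.0131  -0.0164  63.6734  73.477 ]
MOVE [ -45.3 -177.    51. ] spin 0 rows>= 4
```

{"api": "move_arm", "payload": {"moves": [[-45, -177, 0, 0], [-45, -177, 0, 0], [-45, -177, 0, 0], [-45, -177, 0, 0], [-45, -177, 0, 0], [-45, -177, 30, 0], [-45, -177, 60, 0], [-45, -177, 70, 0], [-45, -177, 70, 0]]}}

```text
time_s: 29.05
position: [0.3713, 0.1286, 0.0784]
tool_rot: [[0.989, -0.148, -0.006], [-0.148, -0.989, -0.0], [-0.006, 0.001, -1.0]]
ft_force: [0.1, -0.3, -1.3]
grip_width: 0.064
```

```bash
python3 v.py w27
python3 - <<'E'
from h import *
snap('scene','s27',(40,220,250,490),3)
E
```

```text
t 29.05 p [0.3713 0.1286 0.0784] yaw -8.529917931625373 w 0.0640164072163021 F [ 0.088  -0.3304 -1.2848] q [  1.7068  18.6747 110.9533  -0.0142  50.7025 100.2456]
[-0.1767  0.1157  0.0784]
```

View pics/s27.png

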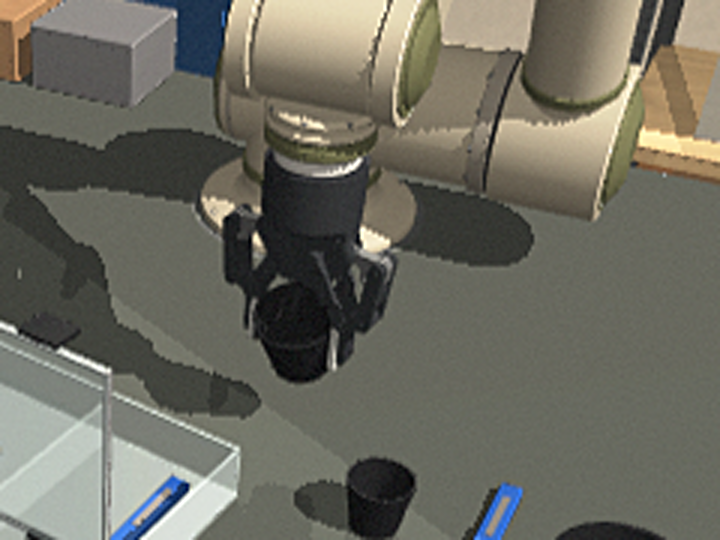

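{"api": "move_arm", "payload": {"moves": [[0, 0, 20, 0], [0, 0, 36, 0], [0, 0, 42, 0], [0, 0, 46, 0], [0, 0, 49, 0], [0, 0, 49, 0]]}}

```text
time_s: 29.75
position: [0.3725, 0.1292, 0.0315]
tool_rot: [[0.989, -0.148, 0.0], [-0.148, -0.989, 0.0], [0.0, -0.0, -1.0]]
ft_force: [-0.3, -0.5, -1.9]
grip_width: 0.0645
```

```bash
python3 v.py w28
```

```text
t 29.75 p [0.3725 0.1292 0.0315] yaw -8.489987127032215 w 0.06452011844103404 F [-0.3181 -0.4546 -1.9006] q [  1.7839  24.2433 114.1953  -0.0002  41.5402 100.274 ]
[-0.1757  0.1164  0.0315]
```

View pics/w28.png

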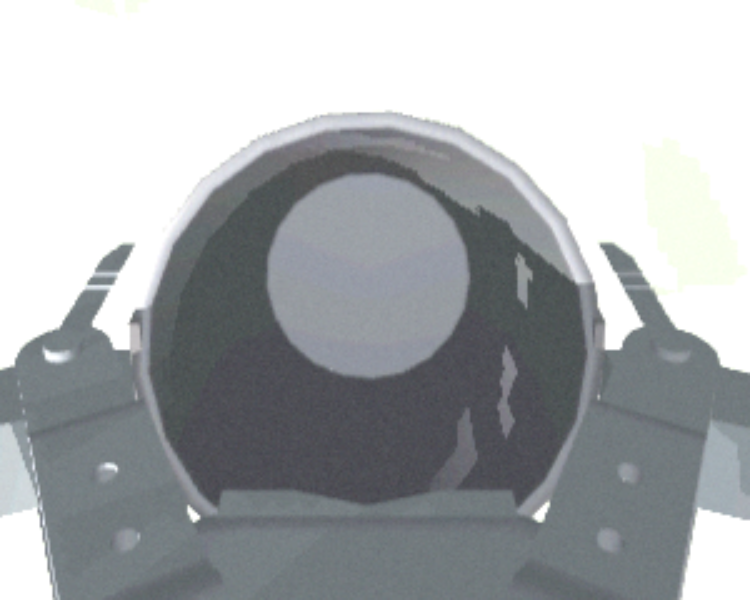

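{"api": "move_arm", "payload": {"moves": [[0, 0, 3, 0], [0, 0, 6, 0], [0, 0, 9, 0], [0, 0, 9, 0]]}}

```text
time_s: 30.2
position: [0.3721, 0.1292, 0.022]
tool_rot: [[0.989, -0.148, -0.001], [-0.148, -0.989, -0.0], [-0.001, 0.0, -1.0]]
ft_force: [-0.6, 0.0, -0.1]
grip_width: 0.0641
```

```bash
python3 v.py w29
```

```text
t 30.2 p [0.3721 0.1292 0.022 ] yaw -8.489801505050913 w 0.06406528512557735 F [-0.614   0.0159 -0.0575] q [  1.7879  25.4653 114.7719   0.0007  39.8064 100.2771]
[-0.1761  0.1164  0.022 ]
```

View pics/w29.png

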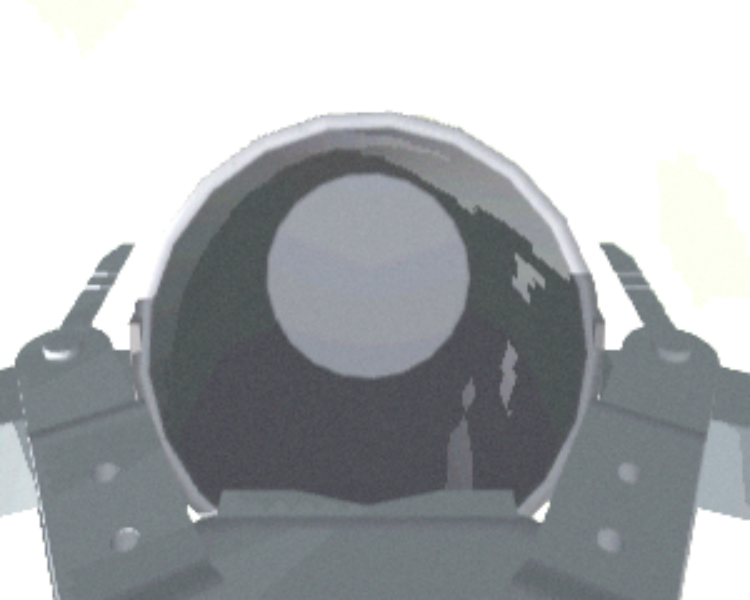

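{"api": "move_arm", "payload": {"moves": [[0, 0, 3, 0], [0, 0, 6, 0], [0, 0, 9, 0], [0, 0, 9, 0]]}}

```text
time_s: 30.65
position: [0.3735, 0.1293, 0.0141]
tool_rot: [[0.989, -0.148, 0.004], [-0.148, -0.989, 0.0], [0.003, -0.001, -1.0]]
ft_force: [-1.1, 1.8, 14.6]
grip_width: 0.0623
```

```bash
python3 v.py w30
```

```text
t 30.65 p [0.3735 0.1293 0.0141] yaw -8.49917172411506 w 0.0622724083679783 F [-1.1371  1.7982 14.589 ] q [  1.7977  26.5081 115.1733   0.0226  38.1161 100.2791]
[-0.1748  0.1168  0.0141]
```

View pics/w30.png

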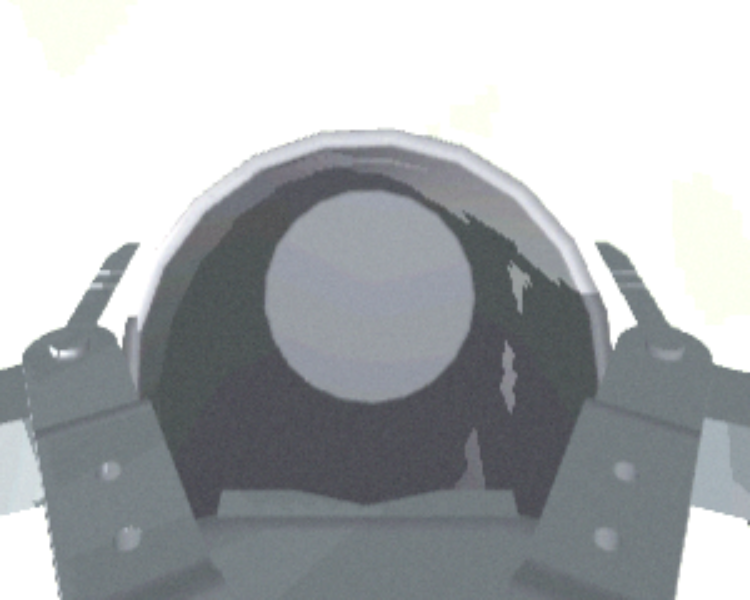

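{"api": "move_arm", "payload": {"moves": [[0, 0, -3, 0], [0, 0, -3, 0], [0, 0, -3, 0], [0, 0, -3, 0], [0, 0, -3, 0], [0, 0, -3, 0]], "grip": 0.0}}

```text
time_s: 31.3
position: [0.3722, 0.1292, 0.0162]
tool_rot: [[0.989, -0.148, -0.0], [-0.148, -0.989, -0.0], [-0.0, 0.0, -1.0]]
ft_force: [-0.2, -0.3, 0.5]
grip_width: 0.0852
```

```bash
python3 v.py w31;  python3 - <<'E'
from h import *
snap('scene','s31',(40,220,250,490),3)
E
```

```text
t 31.3 p [0.3722 0.1292 0.0162] yaw -8.494319606081781 w 0.08520938959134819 F [-0.1594 -0.3027  0.4751] q [  1.7857  26.2166 115.0978   0.0005  38.698  100.2797]
[-0.1759  0.1164  0.0162]
```

View pics/w31.png

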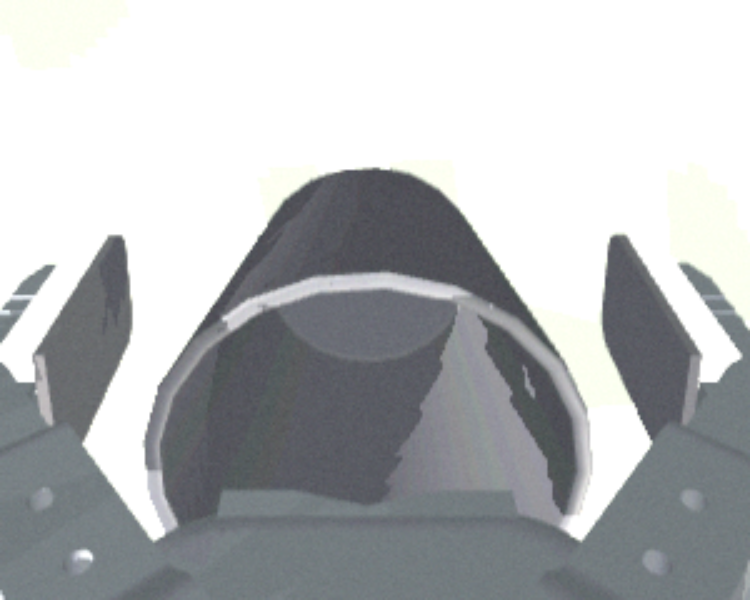

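View pics/s31.png

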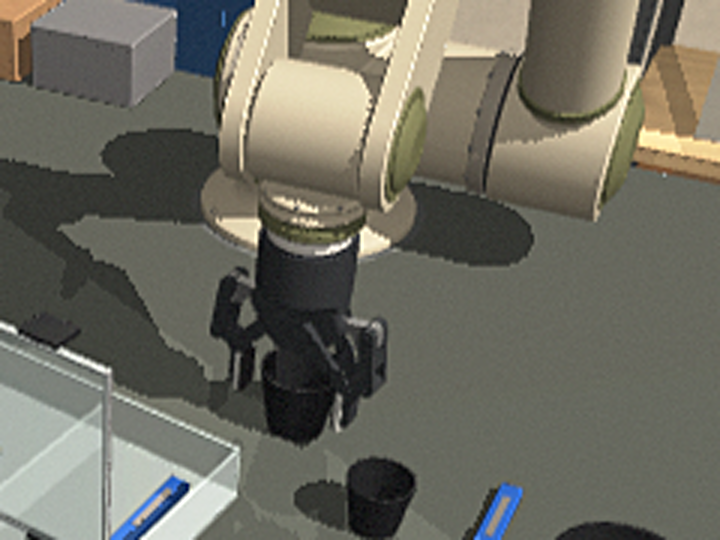

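{"api": "move_arm", "payload": {"moves": [[0, 0, -20, 0], [0, 0, -50, 0], [0, 0, -100, 0], [0, 0, -150, 0], [0, 0, -190, 0], [0, 0, -190, 0]]}}

```text
time_s: 32.0
position: [0.3741, 0.1293, 0.2109]
tool_rot: [[0.989, -0.147, 0.01], [-0.147, -0.989, 0.0], [0.01, -0.002, -1.0]]
ft_force: [0.5, 0.5, -1.0]
grip_width: 0.0854
```

Run:
```python
from h import *
o=st()
snap('wrist','w32'); im,C=snap('top','t32')
hsv=cv2.cvtColor(im,cv2.COLOR_RGB2HSV)
m=cv2.inRange(hsv,(100,120,60),(125,255,255))
n,l,s,cc=cv2.connectedComponentsWithStats(m)
for i in range(1,n):
    if s[i,4]>60: print(cc[i],*axis(l==i,'top',.009,C),s[i,4])
```

```text
t 32.0 p [0.3741 0.1293 0.2109] yaw -8.47483873833598 w 0.08540920857040582 F [ 0.4735  0.5049 -1.0167] q [  1.803    7.0589  98.7662   0.0007  73.5975 100.2771]
[260.0898 238.5184] [0.5353 0.0757] [0.5384 0.0753] 174.20533410058803 [16.132076263427734, 111.00668334960938] 245
[404.1355 240.1054] [ 0.5297 -0.2708] [ 0.5268 -0.2705] 175.47786741771506 [20.41522216796875, 111.08767700195312] 332
[161.6825 291.4921] [0.4163 0.3133] [0.4174 0.3128] 179.62993003577793 [16.80564308166504, 113.25177001953125] 315
[424.1463 296.4836] [ 0.3943 -0.3116] [ 0.3924 -0.3117] -159.21298917899674 [20.44699478149414, 113.8221435546875] 335
```

View pics/w32.png

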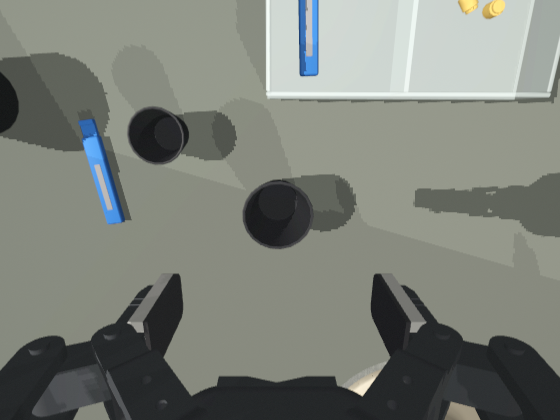

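View pics/t32.png

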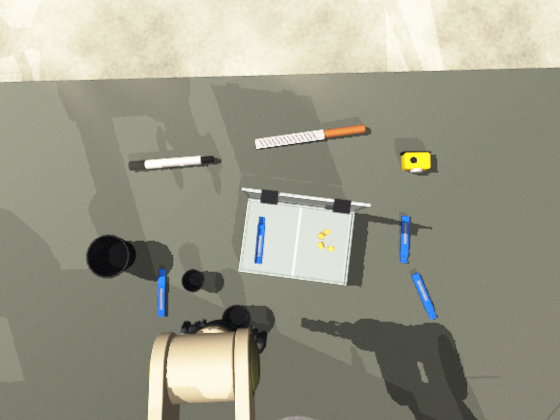

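The cup stands upright and empty at about (213,278) in the wrist view. Now for the left lever.

Run:
```python
from h import *
go((.416,.313,.10),-.4)
```

```text
MOVE [  16.1 -188.3  106.6] spin -0.141 rows>= 5
```

{"api": "move_arm", "payload": {"moves": [[16, -188, 0, -0.141], [16, -188, 0, -0.141], [16, -188, 20, -0.141], [16, -188, 60, -0.141], [16, -188, 107, -0.141], [16, -188, 107, -0.141], [16, -188, 107, -0.141]], "grip": 0.45}}

```text
time_s: 32.8
position: [0.4149, 0.3121, 0.0979]
tool_rot: [[1.0, -0.007, -0.005], [-0.007, -1.0, -0.002], [-0.005, 0.002, -1.0]]
ft_force: [-0.4, 0.1, 1.1]
grip_width: 0.0469
```

```bash
cat > lev.py <<'E'
from h import *
import sys
o=st(); im,C=snap('wrist',sys.argv[1])
hsv=cv2.cvtColor(im,cv2.COLOR_RGB2HSV)
m=cv2.inRange(hsv,(100,120,40),(125,255,255)); m=cv2.morphologyEx(m,cv2.MORPH_CLOSE,np.ones((9,9)))
n,l,s,cc=cv2.connectedComponentsWithStats(m)
for i in range(1,n):
    if s[i,4]>400: print(s[i],*axis(l==i,'wrist',.008,C))
E
python3 lev.py w33; python3 -c "
from h import *
go((.4163,.3133,.003))"
```

```text
t 32.8 p [0.4149 0.3121 0.0979] yaw -0.4144212745642455 w 0.04693268064721768 F [-0.433   0.0839  1.0595] q [ 23.8714  26.9646  90.5551  -0.0061  62.7759 114.2884]
[ 261  138   25  145 2985] [0.4179 0.3148] [0.4216 0.3147] 179.42569925362272 [17.66135025024414, 112.17105865478516]
MOVE [ 0.4 -1.1 96.7] spin 0 rows>= 2
```

View pics/w33.png

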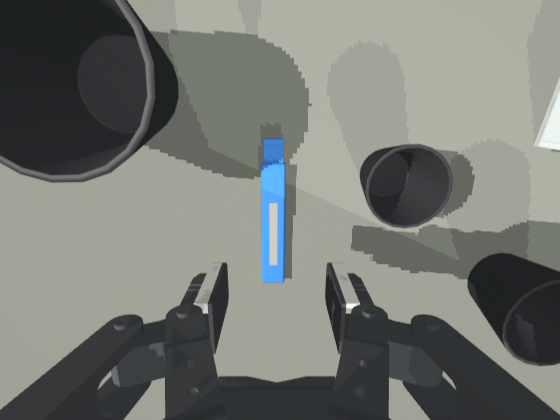

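{"api": "move_arm", "payload": {"moves": [[1, -2, 45, 0], [1, -2, 80, 0], [1, -2, 92, 0], [1, -2, 95, 0], [1, -2, 95, 0]]}}

```text
time_s: 33.35
position: [0.418, 0.3149, 0.006]
tool_rot: [[1.0, -0.008, 0.002], [-0.008, -1.0, 0.001], [0.002, -0.001, -1.0]]
ft_force: [-0.1, 0.1, -0.5]
grip_width: 0.047
```

{"api": "move_arm", "payload": {"moves": [[0, 0, 0, 0], [0, 0, 0, 0], [0, 0, 0, 0], [0, 0, 0, 0], [0, 0, 0, 0], [0, 0, 0, 0]], "grip": 0.95, "grip_force": 40}}

```text
time_s: 33.95
position: [0.4175, 0.3151, 0.0058]
tool_rot: [[1.0, -0.007, 0.002], [-0.007, -1.0, 0.001], [0.002, -0.001, -1.0]]
ft_force: [-1.7, -1.1, 8.0]
grip_width: 0.016
```

{"api": "move_arm", "payload": {"moves": [[0, 0, -20, 0], [0, 0, -60, 0], [0, 0, -100, 0], [0, 0, -130, 0], [0, 0, -130, 0]]}}

```text
time_s: 34.45
position: [0.4185, 0.3156, 0.139]
tool_rot: [[1.0, -0.007, 0.008], [-0.007, -1.0, 0.004], [0.008, -0.004, -1.0]]
ft_force: [0.2, 0.6, -1.0]
grip_width: 0.0161
```

Run:
```python
from h import *
o=st(); snap('wrist','w34'); print(case(0,.060,.13)); go(case(0,.060,.13),-8.5)
```

```text
t 34.45 p [0.4185 0.3156 0.139 ] yaw -0.3975087772446981 w 0.01608786096001891 F [ 0.2382  0.6114 -0.9604] q [ 24.0689  24.1154  87.2816   0.0008  68.0889 114.4653]
[0.5379 0.0473 0.13  ]
MOVE [122.2 266.9   6.6] spin 0.141 rows>= 6
```

View pics/w34.png

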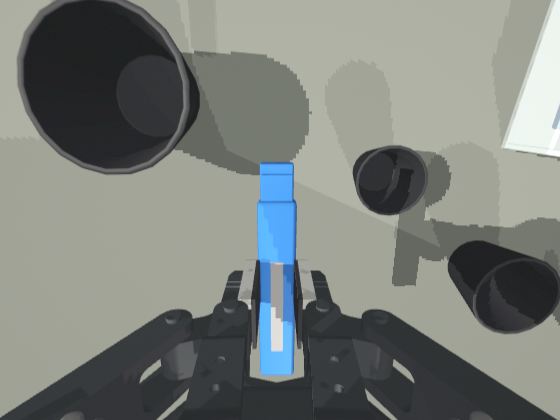

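Run:
```python
from h import *
go(case(-.016,.060,.13),-8.5)
```

```text
MOVE [106.4 264.7   6.5] spin 0.141 rows>= 6
```

{"api": "move_arm", "payload": {"moves": [[106, 264, 0, 0.141], [106, 264, 0, 0.141], [106, 264, 0, 0.141], [106, 264, 0, 0.141], [106, 264, 0, 0.141], [106, 264, 6, 0.141], [106, 264, 6, 0.141], [106, 264, 6, 0.141]]}}

```text
time_s: 35.3
position: [0.5204, 0.0497, 0.1273]
tool_rot: [[0.989, -0.149, -0.002], [-0.149, -0.989, 0.001], [-0.002, -0.0, -1.0]]
ft_force: [-0.6, 0.6, -0.7]
grip_width: 0.0158
```

Run:
```python
from h import *
o=st(); print(incase(o['position'])); snap('wrist','w35'); go(case(-.016,.060,.010),-8.5)
```

```text
t 35.3 p [0.5204 0.0497 0.1273] yaw -8.58053753053915 w 0.015826030035804635 F [-0.5788  0.5602 -0.7046] q [-7.5461 25.0451 87.9611  0.0157 67.1335 91.0283]
[-0.0176  0.0597  0.1273]
MOVE [  2.    0.5 117.6] spin 0.0 rows>= 3
```

View pics/w35.png

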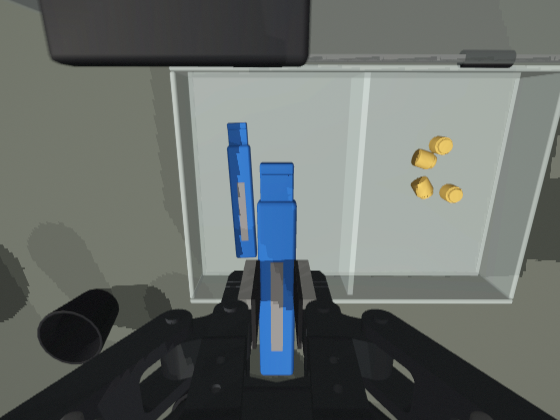

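{"api": "move_arm", "payload": {"moves": [[0, 0, 0, -0.15], [0, 0, 0, -0.3], [0, 0, 0, -0.45], [0, 0, 0, -0.6], [0, 0, 0, -0.75], [0, 0, 0, -0.9], [0, 0, 0, -1.05], [0, 0, 0, -1.2], [0, 0, 0, -1.35], [0, 0, 0, -1.5], [0, 0, 0, -1.57], [0, 0, 0, -1.57]]}}

```text
time_s: 36.55
position: [0.5204, 0.0514, 0.1283]
tool_rot: [[0.146, 0.989, -0.0], [0.989, -0.146, 0.0], [0.0, -0.0, -1.0]]
ft_force: [-0.5, -0.1, -0.8]
grip_width: 0.0157
```

{"api": "move_arm", "payload": {"moves": [[0, 0, 0, -0.15], [0, 0, 0, -0.3], [0, 0, 0, -0.45], [0, 0, 0, -0.6], [0, 0, 0, -0.75], [0, 0, 0, -0.9], [0, 0, 0, -1.05], [0, 0, 0, -1.2], [0, 0, 0, -1.35], [0, 0, 0, -1.5], [0, 0, 0, -1.57], [0, 0, 0, -1.57]]}}

```text
time_s: 37.75
position: [0.5206, 0.0508, 0.1283]
tool_rot: [[-0.989, 0.149, -0.0], [0.149, 0.989, 0.0], [0.0, 0.0, -1.0]]
ft_force: [0.5, 0.3, -0.5]
grip_width: 0.0158
```

Run:
```python
from h import *
o=st(); print(incase(o['position'])); snap('wrist','w36'); go(case(0,.060,.009),171.5)
```

```text
t 37.75 p [0.5206 0.0508 0.1283] yaw 171.40239617192023 w 0.01580911716221279 F [ 0.4833  0.3481 -0.5327] q [ -7.4075  24.9574  87.919    0.006   67.1425 -88.8122]
[-0.0176  0.0609  0.1283]
MOVE [-17.5  -0.7 119.3] spin -0.004 rows>= 3
```

View pics/w36.png

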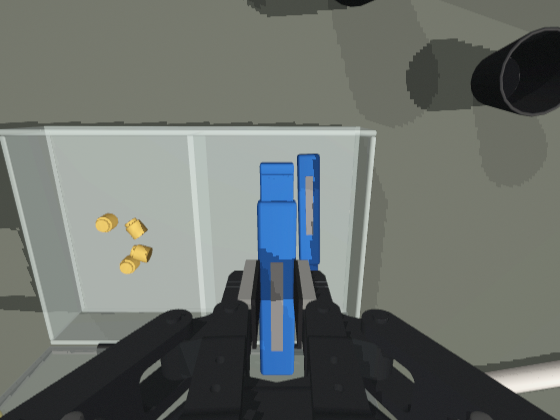

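Run:
```python
from h import *
go(case(-.003,.052,.009),171.5)
```

```text
MOVE [-14.6  -8.8 119.3] spin -0.004 rows>= 3
```

{"api": "move_arm", "payload": {"moves": [[-15, -9, 20, 0], [-15, -9, 60, 0], [-15, -9, 90, 0], [-15, -9, 108, 0], [-15, -9, 117, 0], [-15, -9, 117, 0]]}}

```text
time_s: 38.4
position: [0.5342, 0.0392, 0.0108]
tool_rot: [[-0.989, 0.151, -0.001], [0.151, 0.989, 0.0], [0.001, 0.0, -1.0]]
ft_force: [0.2, -0.3, -0.8]
grip_width: 0.0155
```

{"api": "move_arm", "payload": {"moves": [[0, 0, 0, 0], [0, 0, 0, 0], [0, 0, 0, 0]], "grip": 0.72}}

```text
time_s: 38.7
position: [0.5348, 0.0388, 0.0121]
tool_rot: [[-0.989, 0.15, 0.001], [0.15, 0.989, -0.0], [-0.001, -0.0, -1.0]]
ft_force: [-0.3, 1.0, 0.3]
grip_width: 0.0241
```

{"api": "move_arm", "payload": {"moves": [[0, 0, -10, 0], [0, 0, -40, 0], [0, 0, -80, 0], [0, 0, -120, 0], [0, 0, -160, 0], [0, 0, -200, 0], [0, 0, -200, 0]]}}

```text
time_s: 39.4
position: [0.5362, 0.0387, 0.2177]
tool_rot: [[-0.989, 0.149, 0.011], [0.149, 0.989, -0.002], [-0.011, 0.0, -1.0]]
ft_force: [-0.2, 0.2, -0.1]
grip_width: 0.0239
```

Run:
```python
from h import *
o=st(); im,C=snap('top','t37',(180,330,60,460),2)
hsv=cv2.cvtColor(im,cv2.COLOR_RGB2HSV)
m=cv2.inRange(hsv,(100,120,60),(125,255,255))
n,l,s,cc=cv2.connectedComponentsWithStats(m)
for i in range(1,n):
    if s[i,4]>60: print(cc[i],*axis(l==i,'top',.009,C),s[i,4])
snap('wrist','w37')
```

```text
t 39.4 p [0.5362 0.0387 0.2177] yaw 171.41839512243698 w 0.023934535133464788 F [-0.236   0.1623 -0.0587] q [ -8.499   20.8758  78.1582   0.      80.3142 -89.9174]
[404.1745 239.4019] [ 0.5297 -0.2709] [ 0.5285 -0.2707] 175.21895038223983 [20.371479034423828, 111.10253143310547] 321
[424.0514 296.2024] [ 0.3942 -0.3112] [ 0.3931 -0.3115] -159.6424415041649 [19.32366180419922, 113.8441390991211] 331
```

View pics/w37.png

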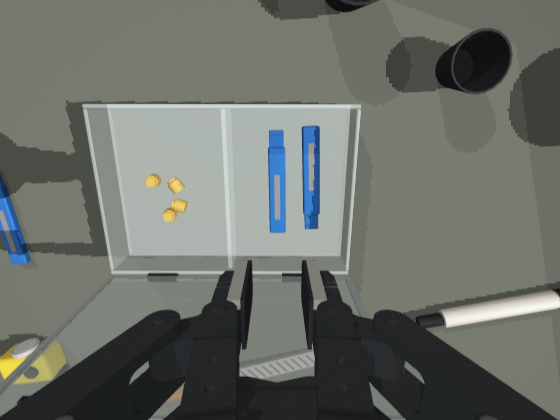

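Run:
```python
from h import *
go((.5297,-.2709,.10),175.4)
```

```text
MOVE [ -41.4 -307.   112.6] spin -0.07 rows>= 7
```

{"api": "move_arm", "payload": {"moves": [[20, -100, 0, 0], [20, -100, 0, 0], [-41, -307, 0, -0.07], [-41, -307, 0, -0.07], [-41, -307, 0, -0.07], [-41, -307, 0, -0.07], [-41, -307, 30, -0.07], [-41, -307, 70, -0.07], [-41, -307, 112, -0.07], [-41, -307, 112, -0.07], [-41, -307, 112, -0.07]], "grip": 0.45}}

```text
time_s: 40.6
position: [0.5291, -0.2707, 0.0995]
tool_rot: [[-0.997, 0.08, -0.001], [0.08, 0.997, 0.001], [0.001, 0.001, -1.0]]
ft_force: [-0.7, -0.8, 0.5]
grip_width: 0.0467
```

```bash
python3 lev.py w38
```

```text
t 40.6 p [ 0.5291 -0.2707  0.0995] yaw 175.43033381585474 w 0.04672905184695142 F [-0.698  -0.7845  0.5448] q [ -38.4965   33.1003   78.1285    0.0012   68.859  -123.9272]
[ 169    0   78  111 3278] [ 0.4134 -0.3042] [ 0.4136 -0.3043] 21.543414576606807 [18.638675689697266, 73.3203353881836]
[ 263  143   25  143 3089] [ 0.5297 -0.2715] [ 0.5269 -0.2713] -4.729526432308858 [17.741323471069336, 111.94783782958984]
```

View pics/w38.png

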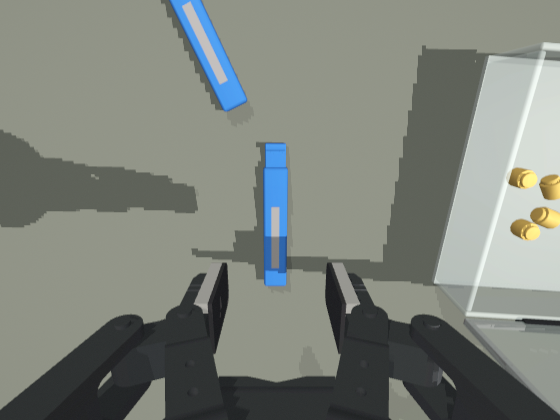

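Aligned with the lever at (215,276), so I'll descend and grasp.

{"api": "move_arm", "payload": {"moves": [[0, 0, 45, 0], [0, 0, 80, 0], [0, 0, 92, 0], [0, 0, 95, 0], [0, 0, 95, 0]]}}

```text
time_s: 41.15
position: [0.5302, -0.2715, 0.0062]
tool_rot: [[-0.997, 0.08, 0.002], [0.08, 0.997, -0.002], [-0.002, -0.002, -1.0]]
ft_force: [-0.6, 0.3, -0.6]
grip_width: 0.0472
```

{"api": "move_arm", "payload": {"moves": [[0, 0, 0, 0], [0, 0, 0, 0], [0, 0, 0, 0], [0, 0, 0, 0], [0, 0, 0, 0], [0, 0, 0, 0]], "grip": 0.95}}

```text
time_s: 41.75
position: [0.5298, -0.2713, 0.006]
tool_rot: [[-0.997, 0.08, 0.002], [0.08, 0.997, -0.002], [-0.002, -0.001, -1.0]]
ft_force: [-0.9, 0.0, 6.1]
grip_width: 0.0162
```

{"api": "move_arm", "payload": {"moves": [[0, 0, -20, 0], [0, 0, -60, 0], [0, 0, -100, 0], [0, 0, -130, 0], [0, 0, -130, 0]]}}

```text
time_s: 42.25
position: [0.5307, -0.2719, 0.1396]
tool_rot: [[-0.997, 0.08, 0.007], [0.08, 0.997, -0.006], [-0.008, -0.005, -1.0]]
ft_force: [0.7, 0.4, -1.1]
grip_width: 0.0163
```

Run:
```python
from h import *
o=st(); snap('wrist','w39'); go(case(-.003,.026,.14),171.5)
```

```text
t 42.25 p [ 0.5307 -0.2719  0.1396] yaw 175.43853913733003 w 0.016253108698574624 F [ 0.6872  0.3977 -1.1256] q [ -38.4932   30.58     75.3731    0.0021   73.5034 -123.9311]
MOVE [ 22.7 284.5  -4. ] spin 0.069 rows>= 6
```

View pics/w39.png

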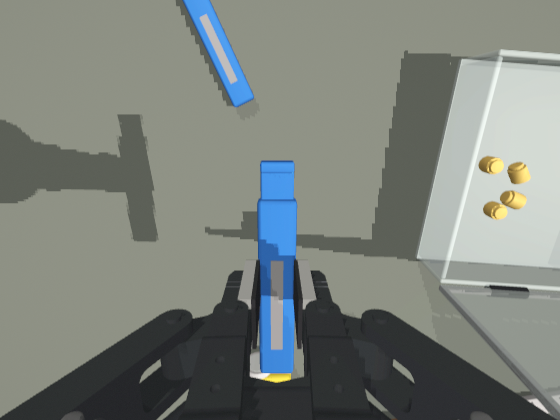

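{"api": "move_arm", "payload": {"moves": [[45, 0, 0, 0.069], [45, 30, 0, 0.069], [23, 284, 0, 0.069], [23, 284, 0, 0.069], [23, 284, 0, 0.069], [23, 284, 0, 0.069], [23, 284, 0, 0.069], [23, 284, 0, 0.069], [23, 284, 0, 0.069], [23, 284, 0, 0.069]]}}

```text
time_s: 43.3
position: [0.5286, 0.0133, 0.1338]
tool_rot: [[-0.989, 0.149, -0.001], [0.149, 0.989, -0.0], [0.001, -0.0, -1.0]]
ft_force: [1.2, -0.8, 0.4]
grip_width: 0.0158
```

Run:
```python
from h import *
o=st(); print(incase(o['position'])); snap('wrist','w40'); go(case(-.003,.026,.027),171.5)
```

```text
t 43.3 p [0.5286 0.0133 0.1338] yaw 171.44259879628396 w 0.01584922723388141 F [ 1.2212 -0.7874  0.4134] q [-11.3903  25.0988  86.5592  -0.0194  68.4031 -92.8258]
[-0.0041  0.0249  0.1338]
MOVE [ -1.1   1.5 106.9] spin -0.002 rows>= 3
```

View pics/w40.png

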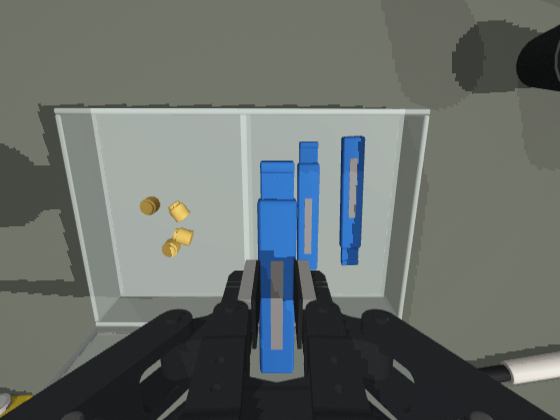

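{"api": "move_arm", "payload": {"moves": [[-1, 6, 30, 0], [-1, 6, 65, 0], [-1, 6, 90, 0], [-1, 6, 105, 0], [-1, 6, 111, 0], [-1, 6, 111, 0]]}}

```text
time_s: 43.95
position: [0.5306, 0.0189, 0.0229]
tool_rot: [[-0.989, 0.15, -0.001], [0.15, 0.989, 0.0], [0.001, 0.0, -1.0]]
ft_force: [0.7, 0.6, -0.0]
grip_width: 0.016
```

{"api": "move_arm", "payload": {"moves": [[0, 0, 0, 0], [0, 0, 0, 0], [0, 0, 0, 0]], "grip": 0.74}}

```text
time_s: 44.25
position: [0.5312, 0.0198, 0.0241]
tool_rot: [[-0.989, 0.148, 0.002], [0.148, 0.989, -0.0], [-0.002, -0.0, -1.0]]
ft_force: [0.7, -0.4, -0.2]
grip_width: 0.0222
```

{"api": "move_arm", "payload": {"moves": [[0, 0, -10, 0], [0, 0, -40, 0], [0, 0, -80, 0], [0, 0, -120, 0], [0, 0, -160, 0], [0, 0, -190, 0], [0, 0, -190, 0]]}}

```text
time_s: 44.95
position: [0.5321, 0.0198, 0.2185]
tool_rot: [[-0.989, 0.148, 0.009], [0.148, 0.989, -0.002], [-0.009, -0.0, -1.0]]
ft_force: [-0.5, 0.4, -0.4]
grip_width: 0.0221
```

Run:
```python
from h import *
o=st(); im,C=snap('top','t41')
hsv=cv2.cvtColor(im,cv2.COLOR_RGB2HSV)
m=cv2.inRange(hsv,(100,120,60),(125,255,255))
n,l,s,cc=cv2.connectedComponentsWithStats(m)
for i in range(1,n):
    if s[i,4]>60: print(cc[i],*axis(l==i,'top',.009,C),s[i,4])
snap('wrist','w41'); go((.3942,-.3114,.12),-159.5)
```

```text
t 44.95 p [0.5321 0.0198 0.2185] yaw 171.48982044310188 w 0.022103013402443764 F [-0.4742  0.3828 -0.4017] q [-10.6191  20.3808  78.7895  -0.0001  80.2975 -92.1088]
[424.0364 296.1364] [ 0.3942 -0.3113] [ 0.3932 -0.3115] -159.56636071729469 [19.208003997802734, 113.83106994628906] 330
MOVE [  85.9 -347.9   94. ] spin -0.506 rows>= 8
```

View pics/w41.png

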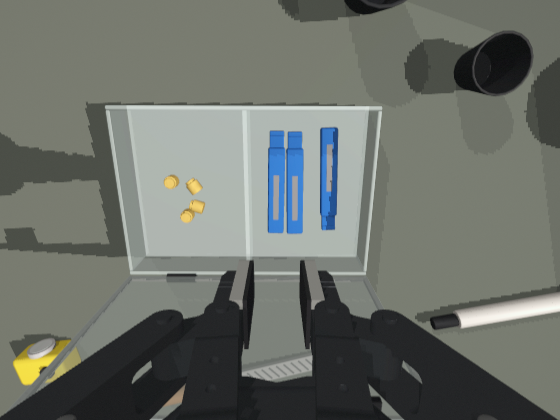

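{"api": "move_arm", "payload": {"moves": [[86, -348, 0, -0.506], [86, -348, 0, -0.506], [86, -348, 0, -0.506], [86, -348, 0, -0.506], [86, -348, 0, -0.506], [86, -348, 20, -0.506], [86, -348, 60, -0.506], [86, -348, 94, -0.506], [86, -348, 114, -0.506], [86, -348, 114, -0.506], [86, -348, 114, -0.506]], "grip": 0.45}}

```text
time_s: 46.15
position: [0.3941, -0.311, 0.0994]
tool_rot: [[-0.937, -0.35, -0.001], [-0.35, 0.937, 0.002], [0.0, 0.002, -1.0]]
ft_force: [1.1, -0.0, 0.5]
grip_width: 0.0469
```

```bash
python3 lev.py w42
```

```text
t 46.15 p [ 0.3941 -0.311   0.0994] yaw -159.5392334605908 w 0.04690254949100235 F [ 1.1385 -0.0154  0.5471] q [ -51.8166   25.364    93.2747    0.0097   61.4727 -162.282 ]
[ 263  141   25  143 3051] [ 0.3936 -0.3119] [ 0.3908 -0.3129] 20.500175640685036 [17.76952362060547, 111.45130157470703]
```

View pics/w42.png

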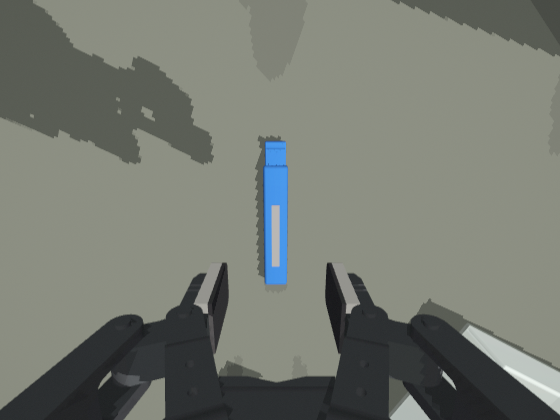

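{"api": "move_arm", "payload": {"moves": [[0, 0, 45, 0], [0, 0, 80, 0], [0, 0, 92, 0], [0, 0, 95, 0], [0, 0, 95, 0]]}}

```text
time_s: 46.7
position: [0.3951, -0.3116, 0.0056]
tool_rot: [[-0.937, -0.351, 0.001], [-0.351, 0.937, -0.002], [-0.001, -0.002, -1.0]]
ft_force: [-1.0, -0.4, 0.6]
grip_width: 0.0471
```

{"api": "move_arm", "payload": {"moves": [[0, 0, 0, 0], [0, 0, 0, 0], [0, 0, 0, 0], [0, 0, 0, 0], [0, 0, 0, 0], [0, 0, 0, 0]], "grip": 0.95}}

```text
time_s: 47.3
position: [0.3947, -0.312, 0.0057]
tool_rot: [[-0.937, -0.35, 0.002], [-0.35, 0.937, -0.002], [-0.001, -0.002, -1.0]]
ft_force: [0.2, 1.1, 8.3]
grip_width: 0.0162
```

{"api": "move_arm", "payload": {"moves": [[0, 0, -20, 0], [0, 0, -60, 0], [0, 0, -100, 0], [0, 0, -130, 0], [0, 0, -130, 0]]}}

```text
time_s: 47.8
position: [0.3953, -0.3128, 0.1387]
tool_rot: [[-0.937, -0.35, 0.005], [-0.35, 0.937, -0.007], [-0.003, -0.008, -1.0]]
ft_force: [0.4, -0.0, -1.2]
grip_width: 0.016
```

Run:
```python
from h import *
o=st(); print(incase(o['position'])); snap('wrist','w43'); go(case(-.003,.042,.14),171.5)
```

```text
t 47.8 p [ 0.3953 -0.3128  0.1387] yaw -159.52380529774226 w 0.016040398120786118 F [ 0.4391 -0.0392 -1.2378] q [ -51.8349   22.3536   90.3911    0.0019   66.752  -162.3112]
[-0.0877 -0.3173  0.1387]
MOVE [-248.6  272.3   -4.5] spin 0.506 rows>= 8
```

View pics/w43.png

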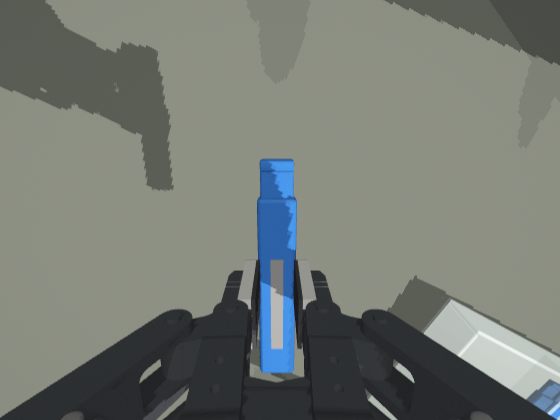

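{"api": "move_arm", "payload": {"moves": [[-249, 272, -2, 0.506], [-249, 272, -2, 0.506], [-249, 272, -2, 0.506], [-249, 272, -2, 0.506], [-249, 272, -2, 0.506], [-249, 272, -2, 0.506], [-249, 272, -2, 0.506], [-249, 272, -2, 0.506], [-249, 272, -2, 0.506], [-249, 272, -2, 0.506]]}}

```text
time_s: 48.85
position: [0.5318, 0.0309, 0.1353]
tool_rot: [[-0.989, 0.147, -0.002], [0.147, 0.989, 0.0], [0.002, -0.0, -1.0]]
ft_force: [-0.2, -0.6, 0.3]
grip_width: 0.016
```

Run:
```python
from h import *
o=st(); print(incase(o['position'])); snap('wrist','w44'); go(case(-.003,.042,.023),171.5)
```

```text
t 48.85 p [0.5318 0.0309 0.1353] yaw 171.56725078590787 w 0.016043283450798383 F [-0.1883 -0.5752  0.3065] q [ -9.4102  25.3657  85.783   -0.0155  68.9672 -90.9719]
[-0.0036  0.0428  0.1353]
MOVE [ -0.7   0.  112.5] spin -0.0 rows>= 3
```

View pics/w44.png

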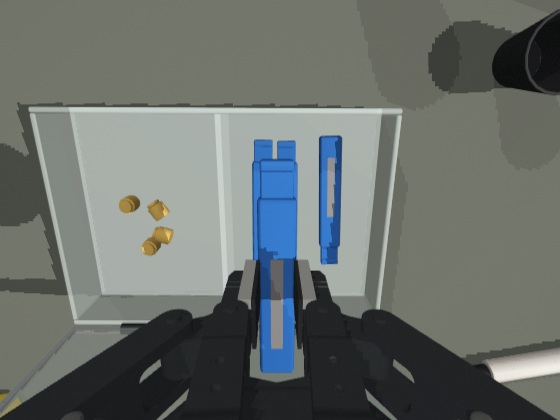

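{"api": "move_arm", "payload": {"moves": [[0, 0, 30, 0], [0, 0, 65, 0], [0, 0, 90, 0], [0, 0, 105, 0], [0, 0, 112, 0], [0, 0, 112, 0]]}}

```text
time_s: 49.5
position: [0.5318, 0.0295, 0.0237]
tool_rot: [[-0.989, 0.15, -0.002], [0.15, 0.989, 0.0], [0.002, -0.0, -1.0]]
ft_force: [0.4, 0.0, 0.3]
grip_width: 0.016
```

{"api": "move_arm", "payload": {"moves": [[0, 0, 0, 0], [0, 0, 0, 0], [0, 0, 0, 0]], "grip": 0.72}}

```text
time_s: 49.8
position: [0.5326, 0.0303, 0.0251]
tool_rot: [[-0.989, 0.148, 0.001], [0.148, 0.989, -0.0], [-0.001, -0.0, -1.0]]
ft_force: [-0.6, 0.0, -0.0]
grip_width: 0.0239
```

{"api": "move_arm", "payload": {"moves": [[0, 0, -10, 0], [0, 0, -40, 0], [0, 0, -80, 0], [0, 0, -120, 0], [0, 0, -160, 0], [0, 0, -190, 0], [0, 0, -190, 0]]}}

```text
time_s: 50.5
position: [0.5337, 0.0303, 0.2195]
tool_rot: [[-0.989, 0.148, 0.009], [0.148, 0.989, -0.001], [-0.009, -0.0, -1.0]]
ft_force: [-0.8, -0.1, -0.2]
grip_width: 0.0237
```

Run:
```python
from h import *
o=st(); print(incase(o['position']));snap('wrist','w45'); snap('scene','s45')
```

```text
t 50.5 p [0.5337 0.0303 0.2195] yaw 171.49085038036011 w 0.02371487927394815 F [-0.8017 -0.0584 -0.1569] q [ -9.4484  20.5358  78.3711   0.0037  80.5584 -90.9398]
[-0.0017  0.0425  0.2195]
```

View pics/w45.png

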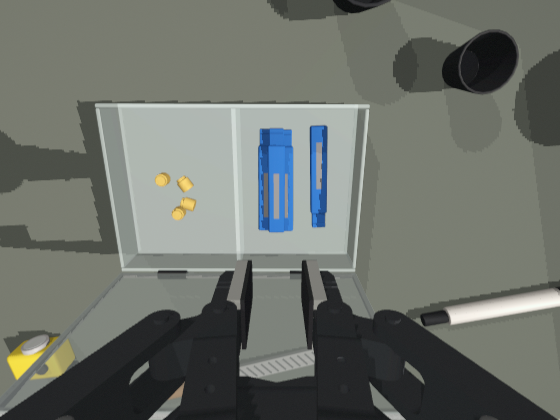

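View pics/s45.png

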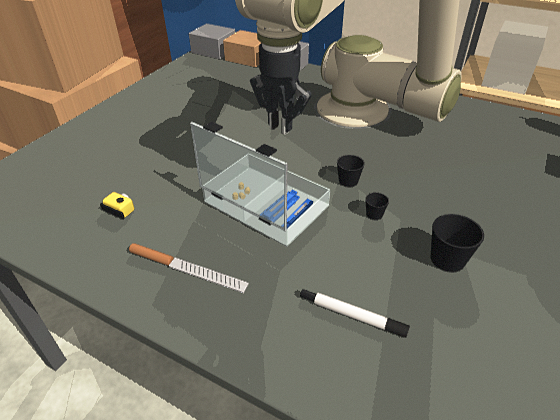

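All three levers are in the left compartment. The last step is to go behind the lid with closed fingers and push it shut.

Run:
```python
from h import *
go(case(0,0,.265),171.5);go(case(.145,0,.265),171.5)
```

```text
MOVE [ -3.3 -42.5 -49.9] spin -0.0 rows>= 2
MOVE [-148.3  -42.5  -49.7] spin -0.0 rows>= 4
```

{"api": "move_arm", "payload": {"moves": [[-3, -42, -50, 0], [-3, -42, -50, 0], [-3, -42, -50, 0], [-50, -42, -50, 0], [-100, -42, -50, 0], [-148, -42, -50, 0], [-148, -42, -50, 0], [-148, -42, -50, 0]], "grip": 1.0}}

```text
time_s: 51.4
position: [0.6725, -0.0323, 0.2609]
tool_rot: [[-0.989, 0.148, -0.005], [0.148, 0.989, 0.001], [0.005, 0.001, -1.0]]
ft_force: [-0.5, -0.3, -0.4]
grip_width: -0.0002
```

Run:
```python
from h import *
o=st(); print(incase(o['position']));snap('scene','s46',(60,260,120,390),2.9); go(case(.135,0,.195),171.5)
```

```text
t 51.4 p [ 0.6725 -0.0323  0.2609] yaw 171.50543436660817 w -0.00017867851655306048 F [-0.5368 -0.2539 -0.389 ] q [-12.8066  34.3246  48.0091   0.015   97.9661 -94.3099]
[0.1449 0.0012 0.2609]
MOVE [ 9.  -1.2 67.5] spin 0.0 rows>= 2
```

View pics/s46.png

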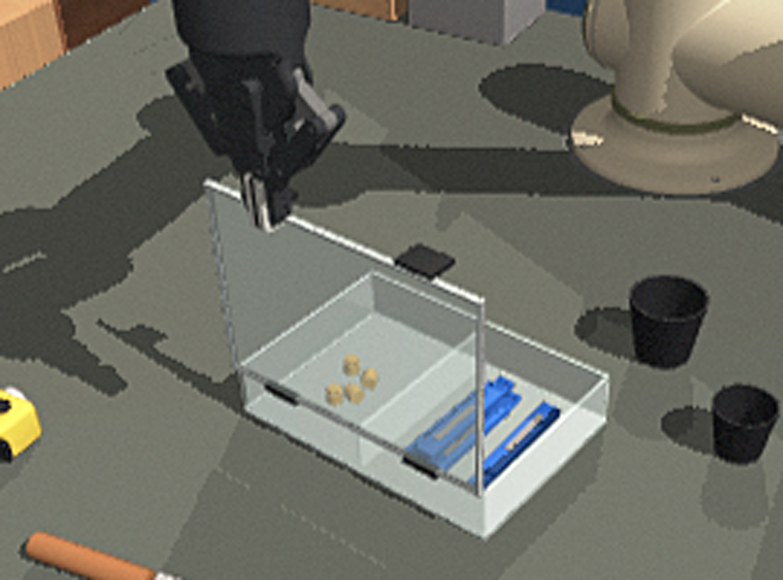

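{"api": "move_arm", "payload": {"moves": [[0, 0, 35, 0], [0, 0, 66, 0], [0, 0, 66, 0], [15, 0, 66, 0], [30, 0, 66, 0], [42, 0, 66, 0], [55, 0, 67, 0], [68, 0, 67, 0], [68, 0, 67, 0]]}}

```text
time_s: 52.35
position: [0.6041, -0.0225, 0.1999]
tool_rot: [[-0.989, 0.148, 0.003], [0.148, 0.989, -0.001], [-0.003, -0.0, -1.0]]
ft_force: [0.1, -1.1, 1.5]
grip_width: 0.0002
```

Run:
```python
from h import *
o=st(); print(incase(o['position']));snap('scene','s47',(60,260,120,390),2.9)
```

```text
t 52.35 p [ 0.6041 -0.0225  0.1999] yaw 171.4914561538337 w 0.00021120343137110477 F [ 0.0668 -1.0868  1.4856] q [-13.3407  28.5296  68.394    0.0039  82.9296 -94.8327]
[0.0759 0.0007 0.1999]
```

View pics/s47.png

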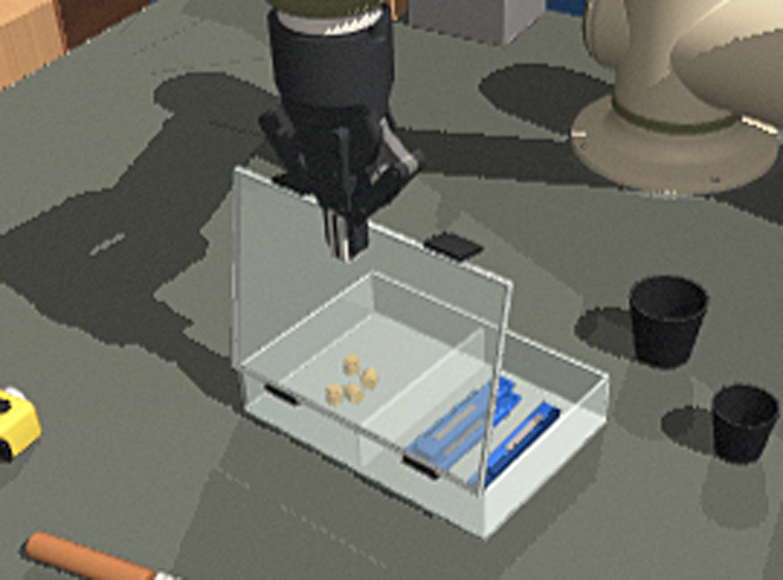

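{"api": "move_arm", "payload": {"moves": [[14, 0, 6, 0], [27, 0, 13, 0], [40, 0, 19, 0], [53, 0, 26, 0], [65, 0, 34, 0], [77, 0, 43, 0], [87, 0, 53, 0], [96, 0, 64, 0], [104, 0, 76, 0], [111, 0, 89, 0], [116, 0, 102, 0], [121, 0, 116, 0], [121, 0, 116, 0]]}}

```text
time_s: 53.7
position: [0.4852, -0.0049, 0.0808]
tool_rot: [[-0.989, 0.148, -0.002], [0.148, 0.989, 0.001], [0.002, 0.0, -1.0]]
ft_force: [0.0, -0.2, -1.2]
grip_width: 0.0001
```

Run:
```python
from h import *
o=st(); print(incase(o['position']));snap('scene','s48',(60,260,120,390),2.9)
```

```text
t 53.7 p [ 0.4852 -0.0049  0.0808] yaw 171.47250559609944 w 9.005741853004016e-05 F [ 0.0264 -0.1651 -1.2127] q [-14.5991  25.5695  97.1537   0.0036  57.388  -96.0735]
[-0.0444  0.0005  0.0808]
```

View pics/s48.png

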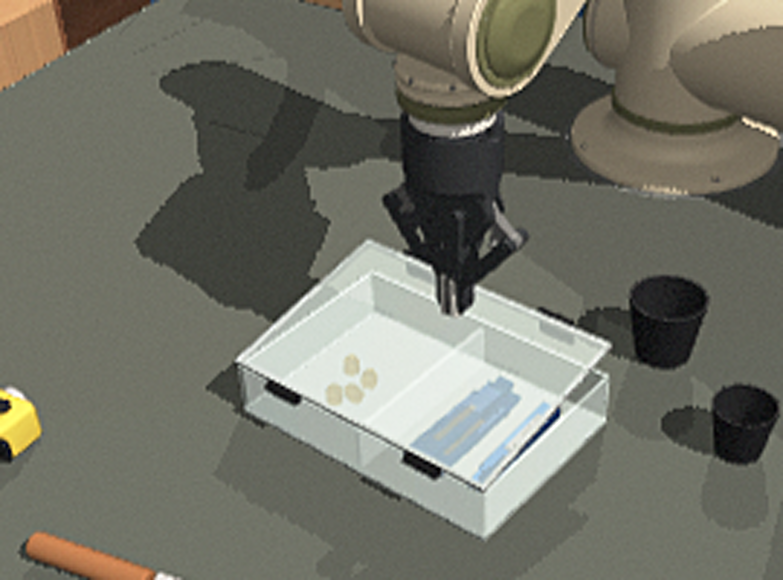

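{"api": "move_arm", "payload": {"moves": [[2, 0, 8, 0], [4, 0, 16, 0], [5, 0, 22, 0], [6, 0, 26, 0], [6, 0, 28, 0], [6, 0, 28, 0], [6, 0, 28, 0]]}}

```text
time_s: 54.45
position: [0.48, -0.0042, 0.056]
tool_rot: [[-0.989, 0.148, 0.003], [0.148, 0.989, -0.001], [-0.003, -0.001, -1.0]]
ft_force: [-9.6, 1.9, 35.3]
grip_width: -0.0002
```

{"api": "move_arm", "payload": {"moves": [[0, 0, -8, 0], [0, 0, -40, 0], [0, 0, -80, 0], [40, 0, -130, 0], [80, 0, -180, 0], [120, 0, -200, 0], [120, 0, -200, 0]]}}

```text
time_s: 55.15
position: [0.3589, 0.0141, 0.2555]
tool_rot: [[-0.989, 0.148, 0.003], [0.148, 0.989, -0.001], [-0.003, -0.0, -1.0]]
ft_force: [0.7, -0.0, -1.0]
grip_width: 0.0
```

Run:
```python
from h import *
o=st(); print(incase(o['position']));snap('scene','s49'); snap('scene','s49c',(100,260,170,390),3.3); snap('top','t49'); snap('wrist','w49')
for n in('lid_edge',):
    for cm in('scene','wrist'):
        for d in env.tip_of(cm,n): print(cm,n,d['conf'],d['point'],world(cm,d['point'],.056))
C=cam('scene'); print('predict shut lid_edge scene',pix('scene',case(-.085,0,.056),C),'corners',pix('scene',case(-.085,.125,.056),C),pix('scene',case(-.085,-.125,.056),C))
```

```text
t 55.15 p [0.3589 0.0141 0.2555] yaw 171.49380619833747 w 4.869951303383783e-05 F [ 0.6946 -0.0186 -1.0417] q [-16.8381   0.7586  97.8235  -0.0017  81.2338 -98.3316]
[-0.1721  0.0007  0.2555]
scene lid_edge 0.91 [164.9, 283.6] [ 0.441  -0.0116  0.056 ]
scene lid_edge 0.46 [160.0, 350.3] [0.3455 0.125  0.056 ]
wrist lid_edge 0.63 [260.3, 278.1] [0.4458 0.0031 0.056 ]
predict shut lid_edge scene [167.105  287.2401] corners [186.1623 330.8437] [149.9875 248.075 ]
```

View pics/s49c.png

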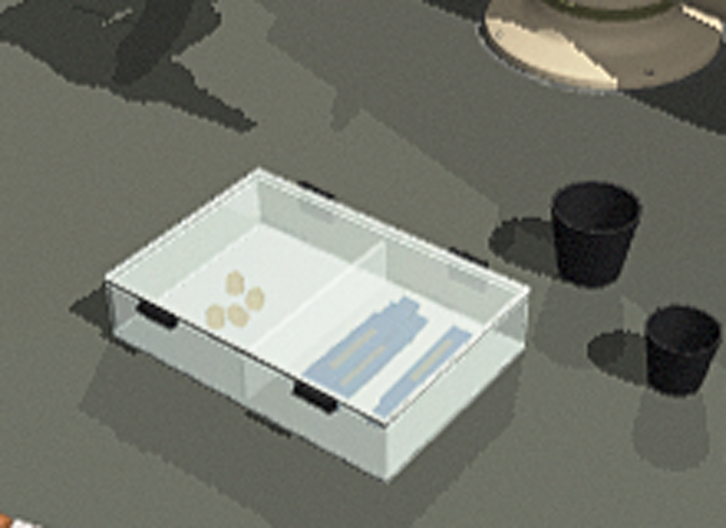

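View pics/t49.png

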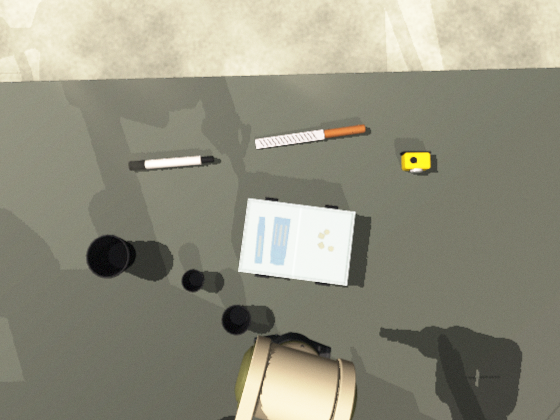

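View pics/w49.png

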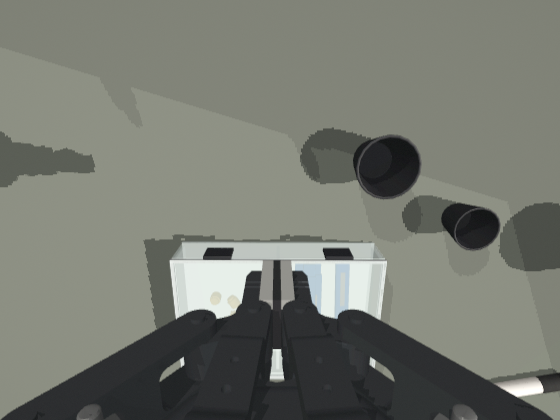

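Run:
```python
from rig import env
print(env.close_job())
```

```text
the job is handed in; nothing more can be done
None
```

The job is done and handed in at about 55 s of the 208 s allowed. `close_job` gives no verdict, so the result rests on my last camera checks.

- **Caps:** I tipped the middle-sized cup over the case's near wall, and all three loose caps are in the right compartment with the stored one. The last scene and top pictures show four caps there.
- **Cup:** it stands upright and empty on the bench in front of the case, near its left corner. Righting it took several tries, because it had slipped up in the grip and I first misjudged its tilt. During one try, pushing the held cup against the case wall, the wrist force reached about 52 N, under the 120 N limit.
- **Levers:** all three from the bench are in the left compartment with the stored one. Two lie side by side, and the third lies flat on top of them because there was no finger room beside them. One lever had been knocked aside during the run, so I measured it again before grasping.
- **Lid:** it was shut last. The final push was about 36 N with the fingertips at 56 mm, which is the shut height. The scene picture shows the lid flush all round.
- **Not to be disturbed:** the headlamp, pump and rasp sit at the same pixels in the top view as at the start.

The only disagreement was the network's lid-edge point. In the scene picture it was about 4 pixels from where I predicted it, and in the wrist picture it came out about 15 mm away. Both fit a shut lid.

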